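# Unpile the blocks and the screw jar into their fitted trays

## Robot

A 6-joint arm with a two-finger parallel gripper is mounted at the origin on a cart in front of the work surface, level with it; the furniture and walls round the work are solid. World frame = base frame: x ahead of the robot, y to its left, z up, the work surface at z = 0. Lengths are in mm, angles in rad, forces in N, time in s.
With the tool pointing down it reaches from about 275 to 750 mm from the base axis. Payload 10.2 kg.
Tool frame: the origin (TCP) lies between the finger pads; the fingertips stand 11 mm ahead of it and the grasp point (between the pads) lies 8 mm behind it (ctrl.nose_length is the distance from the TCP to the fingertips, in mm); x points along the fingers, y is the direction in which the jaws open and shut, and the axes are right-handed (so a half turn about x gives the same grasp; the last joint's range is limited). The gripper opens to 85 mm and grips with 20 to 120 N. Pads are 22 mm wide; open, the fingers measure 114 mm over their backs; the gripper's body (76 mm by 85 mm) begins 54 mm behind the grasp point. The pads swing forward as they close: fully open they stand 13 mm farther back than shut.
Start: joints at [-1.512, 0.313, 1.498, -0, 1.331, -0.223], TCP at [145.981, -504.302, 242.294] pointing down, gripper open.
Joint ranges: [-2.94, 2.94], [-0.97, 2.17], [0.19, 2.56], [-1.23, 4.37], [0.02, 3.11], [-2.88, 2.88]. Speed limits (rad/s): [2.39, 2.39, 3.01, 3.14, 3.14, 3.14].

## Interface

Orientations are given as a unit quaternion [w, x, y, z].
In Python, from rig import ctrl, capture, ticket gives the robot as it stands.
- The arm moves only by the tool step_arm, never from a script. Its argument "commands" is a list of rows, each a list of 2 entries, a list of its own where there are three numbers: the shift along the world's x, y, z normalised to -1 to 1, where 1 is 0.04 m, then the turn about the world's z normalised to -1 to 1, where 1 is 180 degrees. A call has 1 to 5 rows; each row shifts and turns the commanded pose from where the row before left it; what a row does not reach is not made up. A row lasts 1/10 s, in which the tool goes at most 50 mm and 8.59 degrees, less where a joint would pass 70% of its speed; a pose out of reach is approached as far as the arm can. A call with a number of a shift or a turn outside -1 to 1 is refused whole. A call with a gripper value outside its range is refused whole. "gripper" is the closure, from -1 (fully open) to 1 (shut), so that 0 is half open, set as the call begins (left out, the last holds). The fingers move at their own pace and stop on an object; "force" is the grip in N (left out, the last holds). Time passes only in rows, so rows that do not move let the fingers close. It gives the time, the measured TCP pose, the force and the opening at its end, in the units of the state.
- ctrl.sense(): the state, without advancing time (a new reading comes with each control period).
- capture(name): name is "scene" or "top" or "wrist"; returns a dict with "image" (384x512x3 uint8, blue, green, red), "fov_y" (degrees; the focal length in pixels is half the picture's height over the tangent of half this angle, whatever the lens; pixels are square), "cx", "cy" (the principal point, pixels), "origin" and "orientation" of the camera in the world. Camera axes: x right, y down, z forward; pixel columns grow to the right and rows downward; lengths in mm; the calibration is good to about 2 mm. A picture is of the moment at which its call begins. There is no depth.
- ticket.finish_job(): hands the job in, once; it reports no verdict.
The state is a dict: "time_s": time; "joints": joint angles; "dq": joint speeds; "tau": joint torques, N m; "eef_pos": TCP position; "ee_rot": TCP orientation; "force": force on the tool from outside, world axes, zero at the start; "wrist_torque": the same for the moment, N m; "grip_width": opening from 0.0 (shut) to 1.0 (fully open).
Only numpy, scipy, OpenCV 4.12 (cv2) and the standard library are available. Lean on these libraries where they do the work, as an engineer would, in place of code of your own. Each camera call takes 0.05 s, during which the arm holds its last target.

## Task

Take the pile apart from the top down, one thing at a time, and set each flat in the holder made to fit it: the screw jar in the round holder, the small block in the red tray, the medium block in the blue tray and the large block in the green tray. Set things down rather than dropping them, keep the jar upright, and leave the tape measure and the sanding block where they lie.

Things in the scene. Friction and masses are not known exactly. Their poses are not given: they have to be found in the camera images.
- screw_jar_center (a point): Clear round jar of screws with a red lid, 66 mm across and 86 mm tall, upright on top of the pile (on the small block); a similar jar far back at the left is part of the room. This point is its centre, 43 mm above its underside; z up its axis.
- small_block_center (a point): Dark brown hardwood block, 90 x 55 x 32 mm, third from the bottom, lying on the medium block and roughly crosswise to it, so that the medium block sticks out on both of its long sides. This point is its centre, 16 mm above its underside; x along its 90 mm length, y across its 55 mm width, z up.
- medium_block_center (a point): Light oak block, 110 x 60 x 50 mm, second from the bottom, lying on the large block and roughly crosswise to it, so that the large block sticks out on both of its long sides. This point is its centre, 25 mm above its underside; x along its 110 mm length, y across its 60 mm width, z up.
- large_block_center (a point): Reddish brown hardwood block, 140 x 70 x 45 mm, at the bottom of the pile, on the bench. This point is its centre, 22.5 mm above its underside; x along its 140 mm length, y across its 70 mm width, z up.
- round_holder_floor (a point): Round fixed pale wooden holder with a black floor, 96 mm across outside, for the jar: its pocket is 84 mm across. This point is the centre of the pocket's floor, 6 mm above the bench; the rim rises 8 mm above the floor.
- red_tray_floor (a point): Fixed shallow wooden tray with a red floor and pale rim, for the small block: its pocket is 108 x 73 mm (9 mm spare on each side). This point is the centre of the pocket's floor, 6 mm above the bench; the rim, 8 mm thick, rises 8 mm above the floor. x along the pocket's length, y across it, z up.
- blue_tray_floor (a point): Fixed shallow wooden tray with a blue floor and pale rim, for the medium block: its pocket is 128 x 78 mm (9 mm spare on each side). This point is the centre of the pocket's floor, 6 mm above the bench; the rim, 8 mm thick, rises 8 mm above the floor. x along the pocket's length, y across it, z up.
- green_tray_floor (a point): Fixed shallow wooden tray with a green floor and pale rim, for the large block: its pocket is 158 x 88 mm (9 mm spare on each side). This point is the centre of the pocket's floor, 6 mm above the bench; the rim, 8 mm thick, rises 8 mm above the floor. x along the pocket's length, y across it, z up.
- tape_measure_center (a point): Yellow pocket tape measure, 37 x 92 x 64 mm, standing loose on the bench; a bystander, to be left alone. This point is its centre, 32 mm above the bench; y along its 92 mm length.
- sanding_block_center (a point): Brown sanding block, 64 x 115 x 36 mm, lying loose on the bench; a bystander, to be left alone. This point is its centre, 18 mm above the bench; y along its 115 mm length.
Things that resemble listed ones, but are neither listed nor needed, are in the scene too. What is shaped like the part that bears round_holder_floor but pink is not meant.

How it is judged (in metres and radians):
On the way, in this order (a step that is already met when the one before it is completed fails the run):
1. The jar stands in the round holder, let go (horizontal distance between screw_jar_center and round_holder_floor below 0.014 m and z of screw_jar_center in the frame of round_holder_floor between 0.039 and 0.047 m and angle between screw_jar_center's own z axis and vertical below 0.08 rad and linear speed of screw_jar below 0.03 m/s and contact force between the fingers and screw_jar below 0.1 N), for 0.2 s.
2. The small block lies in the red tray, let go (horizontal distance between small_block_center and red_tray_floor below 0.014 m and z of small_block_center in the frame of red_tray_floor between 0.012 and 0.02 m and angle between small_block_center's own z axis and vertical below 0.08 rad and linear speed of small_block below 0.03 m/s and contact force between the fingers and small_block below 0.1 N), for 0.2 s.
3. The medium block lies in the blue tray, let go (horizontal distance between medium_block_center and blue_tray_floor below 0.014 m and z of medium_block_center in the frame of blue_tray_floor between 0.021 and 0.029 m and angle between medium_block_center's own z axis and vertical below 0.08 rad and linear speed of medium_block below 0.03 m/s and contact force between the fingers and medium_block below 0.1 N), for 0.2 s.
4. The large block lies in the green tray, let go (horizontal distance between large_block_center and green_tray_floor below 0.014 m and z of large_block_center in the frame of green_tray_floor between 0.0185 and 0.0265 m and angle between large_block_center's own z axis and vertical below 0.08 rad and linear speed of large_block below 0.03 m/s and contact force between the fingers and large_block below 0.1 N), for 0.2 s.
At the end, for the whole second after the job is handed in: The jar stands in the round holder and the small, medium and large blocks lie in the red, blue and green trays: each centre within 14 mm of the pocket's centre in plan, down on the floor to within 4 mm, level to within 0.08 rad, let go and at rest (below 0.03 m/s) (all of step 1 and all of step 2 and all of step 3 and all of step 4); the robot touches nothing.
It fails at once if the jar tips more than 35 degrees (angle between screw_jar_center's own z axis and vertical above 0.61 rad).
It fails at once if the jar or a block is dropped or knocked flying (faster than 0.7 m/s out of the fingers) ((linear speed of screw_jar above 0.7 m/s and contact force between the fingers and screw_jar below 0.05 N) or (linear speed of small_block above 0.7 m/s and contact force between the fingers and small_block below 0.05 N) or (linear speed of medium_block above 0.7 m/s and contact force between the fingers and medium_block below 0.05 N) or (linear speed of large_block above 0.7 m/s and contact force between the fingers and large_block below 0.05 N)).
It fails at once if the tape measure is moved more than 30 mm (distance of tape_measure_center from where it was at the start of the episode above 0.03 m).
It fails at once if the sanding block is moved more than 30 mm (distance of sanding_block_center from where it was at the start of the episode above 0.03 m).
It also fails if it takes over 138 s, if anything falls off the work surface, if the arm or the gripper's body presses on something with over 40 N, if the wrist force passes 120 N, or if a joint passes its speed limit or range.

## Working session

There is one attempt and no reset: what is moved stays moved. The work goes in short steps, Python scripts to look and compute and a tool call to move; the robot and the scene stay as the last step left them, time stands still between calls to the robot, and variables do not carry over. Pictures are saved under pics/ and viewed, and the job is handed in when it is done.

Besides the shell and the picture viewer there is one more tool, called after "Emit:" as name(argument=value, ...) on one line, values as JSON. step_arm: Moves the arm, as the interface text tells. Its arguments: {"type":"object","properties":{"commands":{"type":"array","items":{"type":"array"}},"gripper":{"type":"number"},"force":{"type":"number"}},"required":["commands"]}

```bash
mkdir -p pics; ls
cat > h.py <<'E'
import numpy as np,cv2,json
from rig import ctrl,capture,ticket
from scipy.spatial.transform import Rotation as R
def cam(n):
    c=capture(n); c['image']=np.array(c['image']); return c
def Rm(c):
    o=c['orientation']; return R.from_quat([o[1],o[2],o[3],o[0]]).as_matrix()
def ray(c,u,v):
    f=c['image'].shape[0]/2/np.tan(np.radians(c['fov_y'])/2)
    d=Rm(c)@np.array([(u-c['cx'])/f,(v-c['cy'])/f,1.]); return np.array(c['origin']),d/np.linalg.norm(d)
def plane(c,u,v,z):
    o,d=ray(c,u,v); return o+d*(z-o[2])/d[2]
def proj(c,p):
    f=c['image'].shape[0]/2/np.tan(np.radians(c['fov_y'])/2)
    q=Rm(c).T@(np.array(p)-np.array(c['origin'])); return c['cx']+f*q[0]/q[2],c['cy']+f*q[1]/q[2]
def tri(c1,p1,c2,p2):
    o1,d1=ray(c1,*p1);o2,d2=ray(c2,*p2)
    t=np.linalg.lstsq(np.c_[d1,-d2],o2-o1,rcond=None)[0]
    a=o1+t[0]*d1;b=o2+t[1]*d2; return (a+b)/2,np.linalg.norm(a-b)
E
python3 - <<'E'
from h import *
for n in ['scene','top','wrist']:
    c=cam(n); cv2.imwrite(f'pics/{n}0.png',c['image']); np.save(f'{n}0.npy',c,allow_pickle=True); print(n,c['fov_y'],c['cx'],c['cy'],c['origin'],c['orientation'])
s=ctrl.sense();print(s['time_s'],s['eef_pos'],s['ee_rot'],s['force'],ctrl.nose_length)
E
```

```text
pics
scene 49.87911403159464 255.29104697988703 192.2064109638499 [ 147.2627138   612.38794692 1075.14042388] [ 0.09998074 -0.27044568  0.90348595 -0.31713739]
top 51.77526379231395 257.22841136988035 194.1503294103455 [ 339.37027232   17.71969052 1535.15931974] [ 0.05659267 -0.70131213  0.70782805 -0.06275353]
wrist 68.32745303111028 256.93682449763503 194.45554882820176 [ 217.74143526 -483.85395638  373.44538087] [ 0.11674356  0.79103223 -0.59405053 -0.0879939 ]
0.15 [ 145.97331329 -504.11848423  241.88082908] [ 0.09895942  0.70013178  0.09963344 -0.70006836] [-0.23444908 -0.07661812  0.31662459] 11.0
```

View pics/scene0.png

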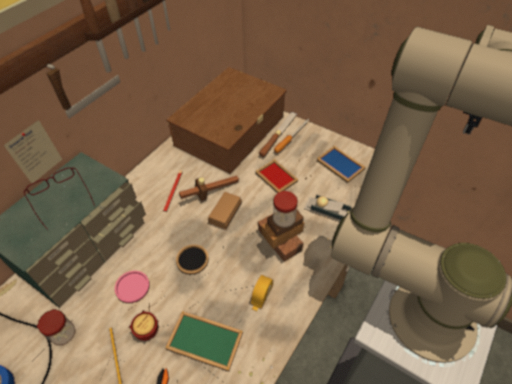

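View pics/top0.png

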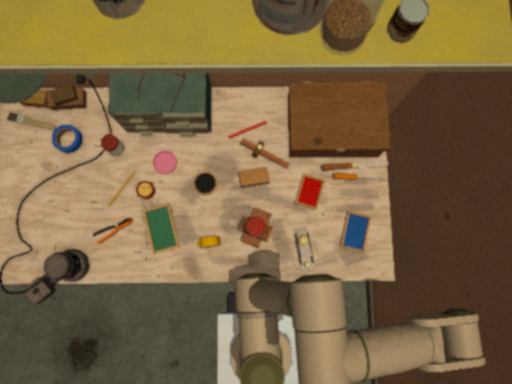

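View pics/wrist0.png

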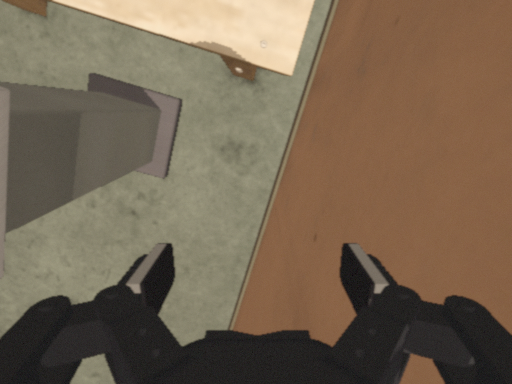

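The pictures show the following (top view, then scene view):

| Thing | Top | Scene |
|---|---|---|
| Pile with jar | (257,226) | (285,210) |
| Black round holder | (204,183) | (192,260) |
| Red tray | (309,191) | (277,177) |
| Blue tray | (355,231) | (340,164) |
| Green tray | (160,228) | (204,340) |

Things that could be mistaken for the listed ones:
- **Jar:** the one on the pile, not the far one at top (110,143) / scene (55,325).
- **Round holder:** the black one, not the pink disc at top (165,162) or the red-rimmed round thing at (145,189).
- **Small block:** the dark one in the pile, not the sanding block at top (254,177).

I'll check these choices in close crops.

Run:
```python
from h import *
t=np.load('top0.npy',allow_pickle=True).item();s=np.load('scene0.npy',allow_pickle=True).item()
a=cv2.resize(t['image'][150:270,130:380],None,fx=3.2,fy=3.2,interpolation=cv2.INTER_CUBIC)
cv2.imwrite('pics/top0c.png',a)
a=cv2.resize(s['image'][130:370,140:380],None,fx=2.5,fy=2.5,interpolation=cv2.INTER_CUBIC)
cv2.imwrite('pics/scene0c.png',a)
for nm,u,v,z in [('jar',257,226,213),('holder',204,183,6),('red',309,191,6),('blue',355,231,6),('green',160,228,6),('tape',209,241,64),('sand',254,177,36)]: print(nm,plane(t,u,v,z).round())
for nm,u,v,z in [('holder',192,260,6),('red',277,177,6),('blue',340,164,6),('green',204,340,6)]: print(nm,plane(s,u,v,z).round())
```

```text
jar [457.   7. 213.]
holder [647. 212.   6.]
red [ 611. -201.    6.]
blue [ 452. -374.    6.]
green [471. 379.   6.]
tape [416. 184.  64.]
sand [663.  15.  36.]
holder [645. 215.   6.]
red [ 605. -196.    6.]
blue [ 452. -368.    6.]
green [471. 381.   6.]
```

View pics/top0c.png

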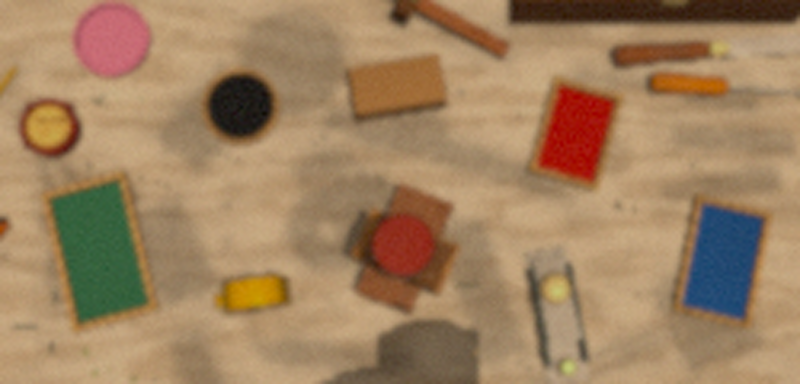

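View pics/scene0c.png

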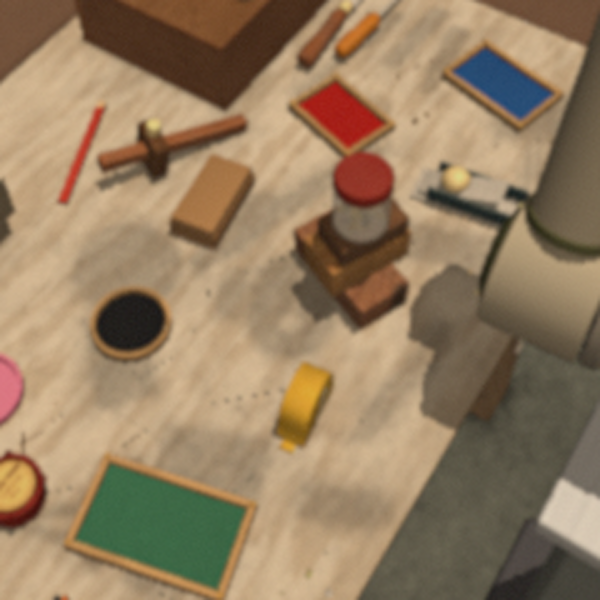

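The crops confirm the choices: the jar with the red lid is on the pile, and the holder is the black-floored ring. Next I'll measure the holders and the lid in both views.

```bash
cat > m.py <<'E'
from h import *
def masks(im):
    hsv=cv2.cvtColor(im,cv2.COLOR_BGR2HSV)
    H,S,V=cv2.split(hsv)
    return dict(red=((H<6)|(H>174))&(S>170)&(V>90),blue=(H>100)&(H<118)&(S>120),green=(H>65)&(H<90)&(S>80),black=(V<55))
def blobs(m,roi,mn=40):
    k=np.zeros(m.shape,np.uint8);x0,y0,x1,y1=roi;k[y0:y1,x0:x1]=m[y0:y1,x0:x1]
    cs,_=cv2.findContours(k,cv2.RETR_EXTERNAL,cv2.CHAIN_APPROX_NONE)
    return sorted([c for c in cs if cv2.contourArea(c)>mn],key=cv2.contourArea,reverse=True)
def ctr(c):
    M=cv2.moments(c);return M['m10']/M['m00'],M['m01']/M['m00']
def rect(c,cnt,z):
    P=np.array([plane(c,u,v,z)[:2] for u,v in cnt[:,0,:]],np.float32)
    (x,y),(w,h),a=cv2.minAreaRect(P)
    if w<h: w,h,a=h,w,a+90
    a=(a+90)%180-90
    return np.round([x,y,w,h,a],1)
E
python3 - <<'E'
from m import *
t=np.load('top0.npy',allow_pickle=True).item();s=np.load('scene0.npy',allow_pickle=True).item()
mt=masks(t['image']);ms=masks(s['image'])
roi={'green':((135,190,185,260),(150,300,250,375)),'red':((290,170,330,215),(250,155,300,195)),'blue':((335,205,380,255),(310,140,370,185)),'black':((190,170,220,197),(175,242,212,276))}
for k,(rt,rs) in roi.items():
    a=blobs(mt[k],rt)[0];b=blobs(ms[k],rs)[0]
    p,e=tri(t,ctr(a),s,ctr(b))
    print(k,ctr(a),ctr(b),'tri',p.round(1),round(e,1),'top',rect(t,a,6),'scene',rect(s,b,6))
a=blobs(mt['red'],(240,205,275,245))[0]
print('lid top',ctr(a),cv2.boundingRect(a),plane(t,*ctr(a),213))
b=blobs(ms['red'],(260,180,310,225))[0]
print('lid scene',ctr(b),cv2.boundingRect(b))
E
```

```text
green (160.63762855414396, 222.87537810042346) (204.32452142206017, 339.6893548060366) tri [485.1 378.6 -14.5] 16.8 top [470.9 377.2 141.3  71.6  15.4] scene [472.6 379.1 148.5  78.7  15.3]
red (309.6070315976858, 191.30707610146862) (276.3976063829787, 175.29920212765958) tri [ 610.7 -202.7    5.1] 1.7 top [ 610.2 -203.2  100.9   65.9  -17. ] scene [ 612.  -202.3  100.    64.6  -16.7]
blue (355.5008494733265, 231.14441046551138) (340.7543424317618, 162.83705541770055) tri [ 452.1 -375.7    5. ] 0.5 top [ 452.3 -375.8  117.8   67.6  -14. ] scene [ 453.5 -375.7  116.6   63.4  -13.9]
black (204.56302521008402, 182.55882352941177) (191.7761131918435, 258.301290054099) tri [649.1 210.4   5.2] 1.6 top [6.486e+02 2.102e+02 6.870e+01 6.690e+01 5.000e-01] scene [650.1 210.4  74.1  70.2  84.5]
lid top (255.59310344827585, 226.09425287356322) (246, 217, 19, 19) [456.57463692  11.57546033 213.        ]
lid scene (285.03087388801674, 201.05494505494505) (274, 191, 23, 20)
```

```bash
cat > st.py <<'E'
from h import *
s=ctrl.sense(); o=s['ee_rot'];M=R.from_quat([o[1],o[2],o[3],o[0]]).as_matrix()
print('t',round(s['time_s'],2),'pos',np.round(s['eef_pos'],1),'jaw',round(np.degrees(np.arctan2(M[1,1],M[0,1])),1),'toolx',M[:,0].round(3),'F',np.round(s['force'],1),'w',round(s['grip_width'],3),'q',np.round(s['joints'],2))
E
python3 st.py
```

```text
t 0.15 pos [ 146.  -504.1  241.9] jaw -73.9 toolx [-0.     0.001 -1.   ] F [-0.2 -0.1  0.3] w 0.995 q [-1.51  0.31  1.5   0.    1.33 -0.22]
```

Emit:
step_arm(commands=[[[0,0,1],0],[[0,0,1],0],[[0.3,0.7,0.8],0],[[0.4,0.85,0],0],[[0.4,0.85,0],0]], gripper=-1)

```text
time_s: 0.65
eef_pos: [190.3, -407.3, 354.7]
ee_rot: [0.099, 0.7, 0.099, -0.7]
force: [1.1, -0.8, -0.3]
grip_width: 0.999
```

Emit:
step_arm(commands=[[[0.45,0.9,0.2],0],[[0.45,0.9,0.2],0],[[0.45,0.9,0.2],0],[[0.45,0.9,0.2],0],[[0.45,0.9,0.2],0]])

```text
time_s: 1.15
eef_pos: [280.3, -226.7, 394.5]
ee_rot: [0.099, 0.7, 0.099, -0.7]
force: [1.2, -1.1, -0.1]
grip_width: 0.998
```

Emit:
step_arm(commands=[[[0.45,0.9,0],0],[[0.45,0.9,0],0],[[0.45,0.9,0],0],[[0.45,0.9,0],0],[[0.45,0.9,0],0]])

```text
time_s: 1.65
eef_pos: [370.3, -46.6, 394.3]
ee_rot: [0.099, 0.7, 0.099, -0.7]
force: [0.8, -0.6, 0.6]
grip_width: 1.0
```

Emit:
step_arm(commands=[[[0,0.5,0],0],[[0,0,0],0],[[0,0,0],0]])

```text
time_s: 1.95
eef_pos: [369.9, -28.5, 394.2]
ee_rot: [-0.1, -0.7, -0.099, 0.7]
force: [-0.1, 0.2, -0.6]
grip_width: 1.0
```

```bash
python3 st.py
python3 - <<'E'
from h import *
c=cam('wrist');np.save('w1.npy',c,allow_pickle=True);cv2.imwrite('pics/w1.png',c['image']);print(c['origin'])
E
```

```text
t 1.95 pos [369.9 -28.5 394.2] jaw -73.8 toolx [-0. -0. -1.] F [-0.1  0.2 -0.6] w 1.0 q [-0.4  -0.11  1.58 -0.    1.67  0.89]
[441.6748147   -8.05037339 525.81259342]
```

View pics/w1.png

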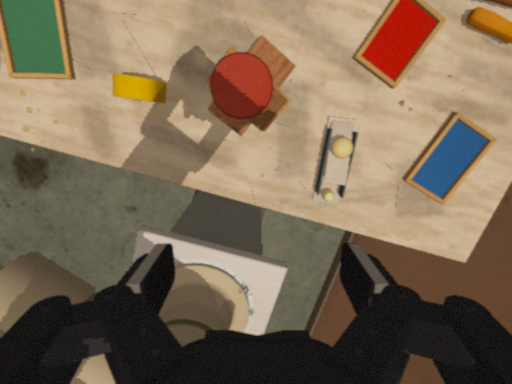

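Wrist view: the lid is a clean circle at (241,85), with the medium and large blocks showing below it. The red tray is at (400,40) and the blue tray at (450,158). I'll take a second wrist view for height.

Emit:
step_arm(commands=[[[0.75,0.5,0],0],[[0.75,0.5,0],0],[[0,0,0],0],[[0,0,0],0]])

```text
time_s: 2.4
eef_pos: [430.1, 10.8, 393.9]
ee_rot: [-0.099, -0.7, -0.099, 0.701]
force: [-0.1, -0.6, 0.2]
grip_width: 1.002
```

```bash
python3 - <<'E'
from m import *
c=cam('wrist');np.save('w2.npy',c,allow_pickle=True);cv2.imwrite('pics/w2.png',c['image'])
c1=np.load('w1.npy',allow_pickle=True).item();t=np.load('top0.npy',allow_pickle=True).item()
pts=[]
for k in (c1,c):
    m=masks(k['image'])['red']
    L=[b for b in blobs(m,(0,0,512,384),400)]
    for b in L: print(ctr(b),cv2.boundingRect(b),cv2.contourArea(b),cv2.minEnclosingCircle(b))
    j=[b for b in L if abs(ctr(b)[0]-245)<60][0]
    h=cv2.convexHull(j); e=cv2.fitEllipse(h); print('ell',e); pts.append(e[0])
print(tri(c1,pts[0],c,pts[1]))
print(tri(t,(255.3,226.1),c,pts[1]))
print([plane(k,*p,213) for k,p in zip((c1,c),pts)])
E
python3 st.py
```

```text
(241.10814764798556, 84.8225860904794) (211, 53, 61, 65) 2962.0 ((241.40609741210938, 84.77538299560547), 32.26411437988281)
(399.1001893613359, 37.758937281230274) (363, 0, 74, 80) 2904.5 ((399.8433837890625, 39.00862121582031), 40.57278060913086)
ell ((241.13267517089844, 84.8221435546875), (60.633453369140625, 64.40430450439453), 169.1184844970703)
(405.93479668479665, 82.09485884485885) (371, 43, 71, 78) 2574.0 ((405.0, 81.5), 38.96482849121094)
(261.0664059820264, 150.9132880565274) (233, 122, 57, 58) 2429.5 ((261.3594970703125, 150.5743865966797), 28.85361099243164)
ell ((261.2039489746094, 150.77525329589844), (56.10533142089844, 57.3879508972168), 172.785400390625)
(array([460.16070983,  14.1258292 , 210.62801287]), np.float64(0.197820498845291))
(array([458.13608431,  12.82141401, 194.39058389]), np.float64(0.6941373440063514))
[array([459.96804818,  14.04125956, 213.        ]), array([460.52999729,  14.17221845, 213.        ])]
t 2.45 pos [429.7  10.7 394.2] jaw -73.9 toolx [-0.001 -0.    -1.   ] F [ 0.1 -0.8 -0.1] w 1.004 q [-0.25  0.03  1.44 -0.    1.67  1.04]
```

View pics/w2.png

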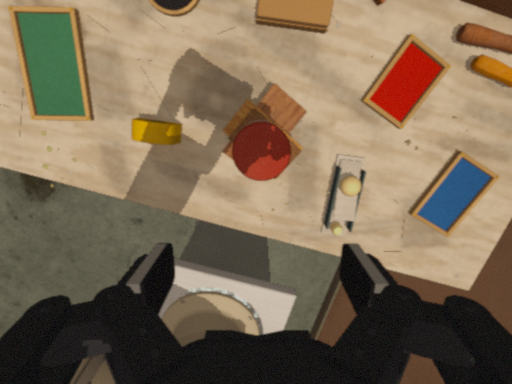

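The lid is at about (460, 14) with its top at z ≈ 211. That agrees with the expected 213. Moving above the jar and partway down.

Emit:
step_arm(commands=[[[0.77,0.08,0],0],[[0,0,-1],0],[[0,0,-1],0],[[0,0,-1],0],[[0,0,0],0]])

```text
time_s: 2.95
eef_pos: [458.5, 14.3, 270.8]
ee_rot: [-0.098, -0.697, -0.1, 0.703]
force: [0.2, -0.7, 0.9]
grip_width: 0.999
```

```bash
python3 - <<'E'
from m import *
c=cam('wrist');np.save('w3.npy',c,allow_pickle=True);cv2.imwrite('pics/w3.png',c['image'])
print([np.round(proj(c,[460.5,14,z])) for z in (213,150)])
c=np.load('w2.npy',allow_pickle=True).item(); m=masks(c['image'])
for k in ('red','blue','green'):
    for b in blobs(m[k],(0,0,512,384),800): print(k,ctr(b),rect(c,b,6))
c=np.load('w1.npy',allow_pickle=True).item(); m=masks(c['image'])
for k in ('red','blue','green'):
    for b in blobs(m[k],(0,0,512,384),800): print(k,ctr(b),rect(c,b,6))
E
python3 st.py
```

```text
[array([258., 215.]), array([258., 190.])]
red (405.93479668479665, 82.09485884485885) [ 612.8 -201.8  105.6   69.9  -16.7]
red (261.0664059820264, 150.9132880565274) [431.6   2.7 103.6 102.2  57.9]
blue (453.9310529537802, 194.1075145393327) [ 453.7 -375.6  125.3   69.8  -14. ]
green (52.38445859872611, 57.949469214437364) [471.8 381.  152.3  77.5  15.2]
red (241.10814764798556, 84.8225860904794) [470.6  28.1 103.2 103.1 -48.1]
red (399.1001893613359, 37.758937281230274) [ 613.1 -201.6  105.2   70.3  -16.9]
blue (449.5487730683431, 158.60021631852902) [ 454.1 -375.   125.1   70.6  -14.1]
green (37.27460920997042, 32.00073933248838) [448.7 375.  104.2  76.8  15.2]
t 3.0 pos [459.9  14.1 274. ] jaw -73.9 toolx [-0.003  0.    -1.   ] F [ 0.6 -0.   1.5] w 0.999 q [-0.22  0.15  1.62 -0.    1.37  1.07]
```

View pics/w3.png

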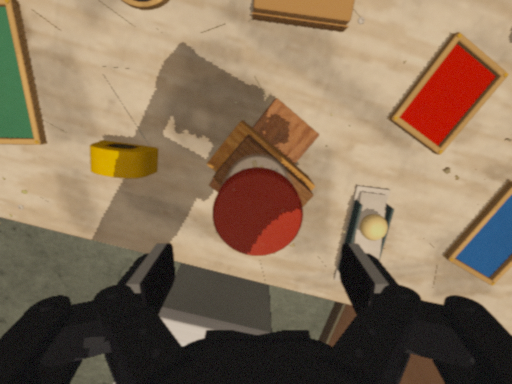

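The lid is centred between the jaws at (258,212). Descending to the jar's body and gripping.

Emit:
step_arm(commands=[[[0,0,-0.8],0],[[0,0,-0.8],0],[[0,0,-0.8],0],[[0,0,-0.45],0],[[0,0,0],0]])

```text
time_s: 3.5
eef_pos: [461.1, 14.3, 160.9]
ee_rot: [-0.099, -0.7, -0.099, 0.7]
force: [-0.4, 0.3, 0.2]
grip_width: 1.003
```

Emit:
step_arm(commands=[[[0,0,0],0],[[0,0,0],0],[[0,0,0],0],[[0,0,0],0],[[0,0,0],0]], gripper=1, force=35)

```text
time_s: 4.0
eef_pos: [462.0, 14.8, 162.8]
ee_rot: [0.1, 0.702, 0.099, -0.699]
force: [-1.4, 2.7, 7.4]
grip_width: 0.754
```

Emit:
step_arm(commands=[[[0,0,0],0],[[0,0,0],0],[[0,0,0],0]])

```text
time_s: 4.3
eef_pos: [462.0, 14.8, 162.8]
ee_rot: [0.1, 0.702, 0.099, -0.699]
force: [-2.2, 3.2, 7.1]
grip_width: 0.753
```

```bash
python3 st.py
python3 - <<'E'
from m import *
c=cam('wrist');cv2.imwrite('pics/w4.png',c['image'])
E
```

```text
t 4.3 pos [462.   14.8 162.8] jaw -73.9 toolx [ 0.004 -0.001 -1.   ] F [-2.2  3.2  7.1] w 0.753 q [-0.22  0.26  1.79  0.    1.09  1.07]
```

View pics/w4.png

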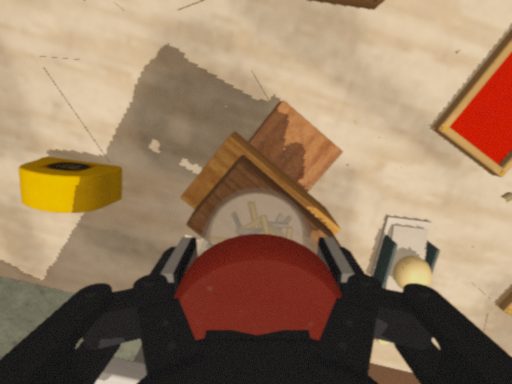

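Gripped: the opening is 0.753 (64 mm) and the force is steady. Lifting.

Emit:
step_arm(commands=[[[0,0,0.2],0],[[0,0,0.4],0],[[0,0,0.5],0],[[0,0,0.5],0],[[0,0,0.3],0]])

```text
time_s: 4.85
eef_pos: [461.2, 14.7, 239.0]
ee_rot: [0.1, 0.701, 0.099, -0.699]
force: [0.9, -0.5, -3.6]
grip_width: 0.751
```

```bash
python3 st.py
python3 - <<'E'
from m import *
c=cam('wrist');cv2.imwrite('pics/w5.png',c['image'])
E
```

```text
t 4.85 pos [461.2  14.7 239. ] jaw -73.9 toolx [ 0.003 -0.001 -1.   ] F [ 0.9 -0.5 -3.6] w 0.751 q [-0.22  0.17  1.69 -0.    1.28  1.07]
```

View pics/w5.png

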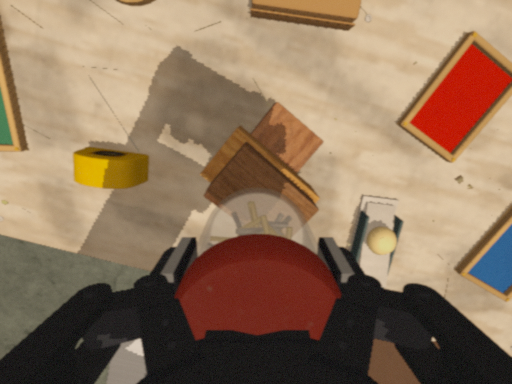

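The jar is up and the pile below has not moved. Moving to the holder.

Emit:
step_arm(commands=[[[0.3,0.3,0],0],[[0.5,0.5,0],0],[[0.65,0.7,0],0],[[0.65,0.7,0],0],[[0.65,0.7,0],0]])

```text
time_s: 5.4
eef_pos: [571.6, 132.0, 236.7]
ee_rot: [0.099, 0.7, 0.099, -0.7]
force: [1.8, 0.0, -3.3]
grip_width: 0.753
```

Emit:
step_arm(commands=[[[0.65,0.7,0],0],[[0.65,0.7,0],0],[[0.4,0.4,-0.5],0],[[0.2,0.2,-0.8],0],[[0.05,0,-0.8],0]])

```text
time_s: 5.9
eef_pos: [649.3, 212.0, 151.1]
ee_rot: [0.1, 0.7, 0.1, -0.7]
force: [-0.4, 0.3, -3.8]
grip_width: 0.756
```

Emit:
step_arm(commands=[[[0,0,-0.5],0],[[0,0,-0.3],0],[[0,0,0],0],[[0,0,0],0]])

```text
time_s: 6.3
eef_pos: [649.3, 210.9, 121.7]
ee_rot: [0.099, 0.701, 0.099, -0.699]
force: [-0.3, -0.4, -2.7]
grip_width: 0.751
```

```bash
python3 st.py
python3 - <<'E'
from m import *
c=cam('wrist');cv2.imwrite('pics/w6.png',c['image']);np.save('w6.npy',c,allow_pickle=True)
c=cam('scene');np.save('s6.npy',c,allow_pickle=True)
cv2.imwrite('pics/s6.png',cv2.resize(c['image'][180:300,120:280],None,fx=4,fy=4,interpolation=cv2.INTER_CUBIC))
E
```

```text
t 6.3 pos [649.3 210.9 121.7] jaw -73.9 toolx [ 0.002  0.    -1.   ] F [-0.3 -0.4 -2.7] w 0.751 q [ 0.14  0.76  1.1  -0.    1.27  1.43]
```

View pics/w6.png

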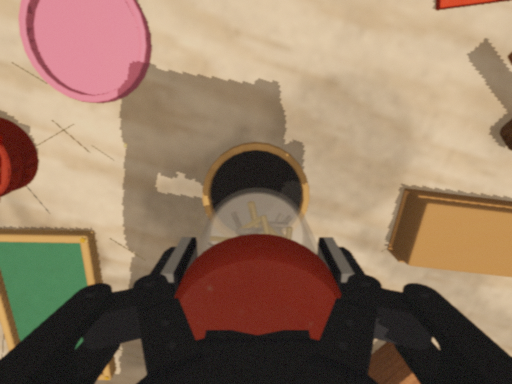

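View pics/s6.png

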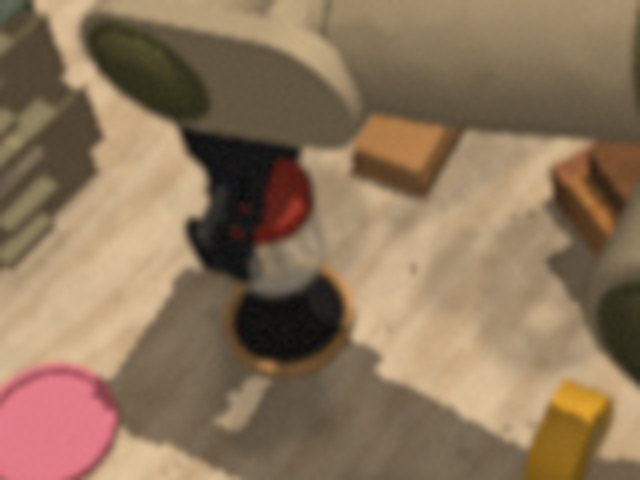

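Run:
```python
from h import *
c=np.load('w6.npy',allow_pickle=True).item()
for r,z in((48,14),(42,14)):
    P=np.array([proj(c,[649.3+r*np.cos(a),210.7+r*np.sin(a),z]) for a in np.linspace(0,6.28,60)])
    print(P.min(0),P.max(0))
# circle fit of the visible rim
print(plane(c,203,190,14),plane(c,309,190,14),plane(c,256,143,14))
```

```text
[202.20861348 142.42812577] [310.62723236 246.13795014]
[209.00474554 149.61117026] [303.85413669 240.29291588]
[642.51501222 257.6790859   14.        ] [668.47233846 168.12627948  14.        ] [694.8121664  224.27748978  14.        ]
```

The rim's extents match the prediction to within about 1 px, so the jar is centred over the holder. Lowering.

Emit:
step_arm(commands=[[[0,0,-0.6],0],[[0,0,-0.6],0],[[0,0,-0.4],0],[[0,0,-0.2],0],[[0,0,0],0]])

```text
time_s: 6.9
eef_pos: [648.7, 210.9, 47.9]
ee_rot: [-0.099, -0.7, -0.099, 0.7]
force: [-0.5, -0.1, -3.6]
grip_width: 0.75
```

Emit:
step_arm(commands=[[[0,0,-0.06],0],[[0,0,-0.06],0],[[0,0,0],0]])

```text
time_s: 7.2
eef_pos: [648.9, 210.9, 43.8]
ee_rot: [0.099, 0.7, 0.099, -0.7]
force: [0.1, 0.5, -3.8]
grip_width: 0.752
```

Emit:
step_arm(commands=[[[0,0,-0.04],0],[[0,0,0],0],[[0,0,0],0]])

```text
time_s: 7.5
eef_pos: [648.9, 210.9, 42.1]
ee_rot: [0.099, 0.7, 0.099, -0.7]
force: [-0.7, -0.0, -3.2]
grip_width: 0.753
```

Emit:
step_arm(commands=[[[0,0,-0.03],0],[[0,0,0],0],[[0,0,0],0]])

```text
time_s: 7.8
eef_pos: [649.1, 211.0, 42.0]
ee_rot: [0.099, 0.701, 0.099, -0.7]
force: [-2.2, -0.0, 4.9]
grip_width: 0.754
```

Contact with the floor (Fz +4.9 at TCP z 42, as predicted). Releasing.

Emit:
step_arm(commands=[[[0,0,0],0],[[0,0,0],0],[[0,0,0],0],[[0,0,0],0],[[0,0,0],0]], gripper=-1)

```text
time_s: 8.3
eef_pos: [648.8, 210.9, 40.6]
ee_rot: [-0.099, -0.7, -0.099, 0.7]
force: [0.8, 0.3, -0.4]
grip_width: 1.0
```

Emit:
step_arm(commands=[[[0,0,0.3],0],[[0,0,0.6],0],[[0,0,1],0],[[0,0,1],0],[[0,0,1],0]])

```text
time_s: 8.8
eef_pos: [648.6, 210.9, 199.5]
ee_rot: [0.099, 0.7, 0.099, -0.7]
force: [0.7, -0.5, 0.7]
grip_width: 0.993
```

Emit:
step_arm(commands=[[[-0.5,-0.5,1],0],[[-0.9,-0.9,0.5],0],[[-0.9,-0.9,0],0],[[-0.5,-0.5,0],0],[[0,0,0],0]])

```text
time_s: 9.3
eef_pos: [538.9, 100.9, 256.8]
ee_rot: [0.099, 0.701, 0.098, -0.7]
force: [0.6, 0.1, 0.5]
grip_width: 1.004
```

```bash
python3 st.py
python3 - <<'E'
from m import *
c=cam('wrist');cv2.imwrite('pics/w7.png',c['image']);np.save('w7.npy',c,allow_pickle=True)
c=cam('scene');np.save('s7.npy',c,allow_pickle=True)
cv2.imwrite('pics/s7.png',cv2.resize(c['image'][180:300,120:280],None,fx=4,fy=4,interpolation=cv2.INTER_CUBIC))
E
```

```text
t 9.3 pos [538.9 100.9 256.8] jaw -74.0 toolx [ 0.002 -0.    -1.   ] F [0.6 0.1 0.5] w 1.004 q [-0.03  0.35  1.4  -0.    1.38  1.26]
```

View pics/w7.png

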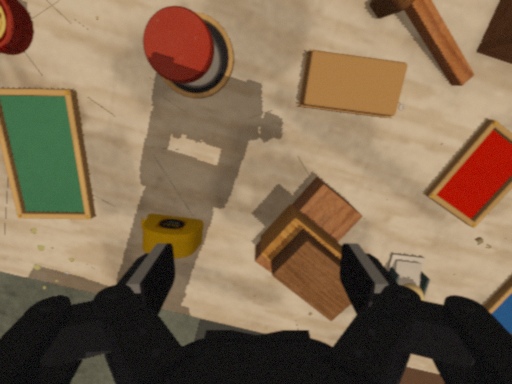

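View pics/s7.png

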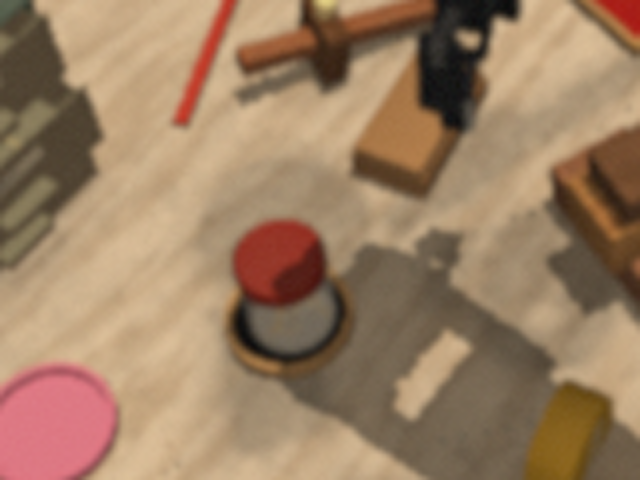

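The jar stands upright in the black holder: lid at wrist (180,45), rim around it. Now I'll go back to view the pile for the small block from two places.

Emit:
step_arm(commands=[[[-0.8,-0.8,0.6],0],[[-0.9,-0.9,0.6],0],[[-0.9,-0.6,0.5],0],[[-0.7,0,0],0],[[0,0,0],0]])

```text
time_s: 9.9
eef_pos: [412.3, 15.6, 321.1]
ee_rot: [0.099, 0.701, 0.099, -0.699]
force: [1.4, 1.1, -0.5]
grip_width: 1.002
```

Emit:
step_arm(commands=[[[0,0,0],0],[[0,0,0],0]])

```text
time_s: 10.1
eef_pos: [414.3, 15.7, 319.5]
ee_rot: [-0.1, -0.7, -0.1, 0.7]
force: [0.7, -0.0, -0.9]
grip_width: 0.998
```

```bash
python3 st.py
python3 - <<'E'
from m import *
c=np.load('w7.npy',allow_pickle=True).item();d=np.load('s7.npy',allow_pickle=True).item()
a=blobs(masks(c['image'])['red'],(130,0,230,100))[0];b=blobs(masks(d['image'])['red'],(170,225,210,260))[0]
e=cv2.fitEllipse(cv2.convexHull(a))
print(e,ctr(b),plane(c,*e[0],92),plane(d,*ctr(b),87))
c=cam('wrist');cv2.imwrite('pics/w8.png',c['image']);np.save('w8.npy',c,allow_pickle=True)
E
```

```text
t 10.1 pos [414.3  15.7 319.5] jaw -73.8 toolx [-0.  0. -1.] F [ 0.7 -0.  -0.9] w 0.998 q [-0.25  0.01  1.65  0.    1.48  1.04]
((178.05409240722656, 43.28059768676758), (66.61190032958984, 74.51985168457031), 148.7219696044922) (187.52391464311992, 244.07505518763796) [647.35030545 208.67280559  92.        ] [650.04004421 212.60071541  87.        ]
```

View pics/w8.png

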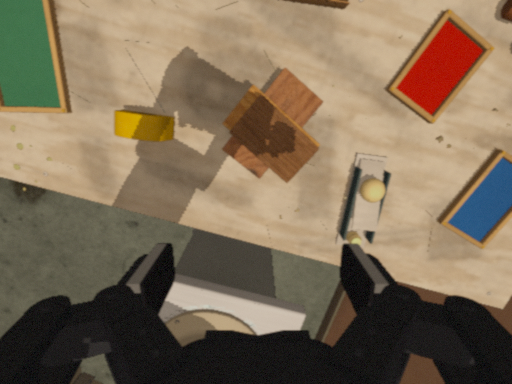

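Run:
```python
from m import *
c=np.load('w8.npy',allow_pickle=True).item()
a=cv2.resize(c['image'][55:195,205:345],None,fx=4.2,fy=4.2,interpolation=cv2.INTER_CUBIC)
a=cv2.convertScaleAbs(a,alpha=1.6)
cv2.imwrite('pics/w8c.png',a)
```

```text
(no output)
```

View pics/w8c.png

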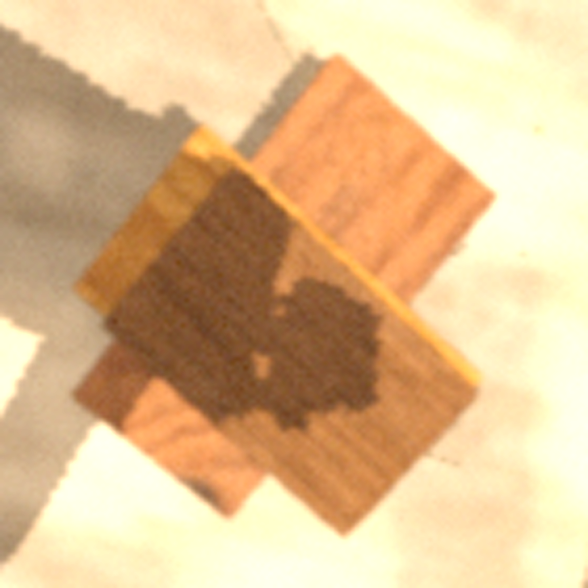

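Run:
```python
from m import *
c=np.load('w8.npy',allow_pickle=True).item()
P=[(230,160),(475,388),(345,535),(105,325)]
for z in (127,95):
    q=[plane(c,205+u/4.2,55+v/4.2,z)[:2] for u,v in P]
    print(z,np.mean(q,0),[round(float(np.linalg.norm(q[i]-q[(i+1)%4])),1) for i in range(4)],[np.degrees(np.arctan2(*(q[(i+1)%4]-q[i])[::-1])).round(1) for i in range(4)])
P=[(200,125),(480,385),(75,288)]
for z in (127,95):
    q=[plane(c,205+u/4.2,55+v/4.2,z)[:2] for u,v in P]; print(z,q,np.linalg.norm(q[0]-q[1]),np.linalg.norm(q[0]-q[2]))
print(c['origin'])
d=cam('scene');np.save('s8.npy',d,allow_pickle=True)
cv2.imwrite('pics/s8.png',cv2.convertScaleAbs(cv2.resize(d['image'][180:270,240:330],None,fx=6,fy=6,interpolation=cv2.INTER_CUBIC),alpha=1.3))
```

```text
127 [459.33371304   7.90748329] [88.6, 53.4, 87.7, 53.3] [np.float64(-114.9), np.float64(156.7), np.float64(65.0), np.float64(-22.5)]
95 [456.69101838   5.11775094] [97.3, 58.6, 96.4, 58.5] [np.float64(-114.9), np.float64(156.7), np.float64(65.0), np.float64(-22.5)]
127 [array([508.50138659,  47.41264887]), array([466.35594872, -43.64164571]), array([460.42400404,  68.08728726])] 100.33505117520417 52.33426587740738
95 [array([510.71269171,  48.52300069]), array([464.40651302, -51.52048319]), array([457.88894662,  71.23870962])] 110.24046830059281 57.500882402688276
[486.10238922  36.16554995 451.1379537 ]
```

View pics/s8.png

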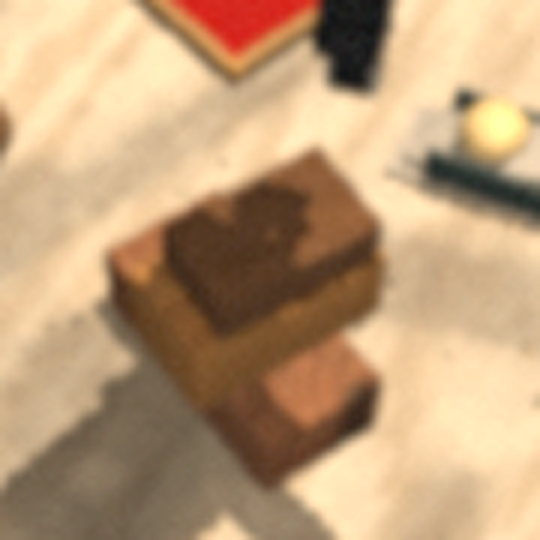

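The jar checks out, standing within about 2–3 mm of the holder's centre. The crop shows the small block lying parallel to the medium block, not crosswise as the text says. Its top face is 88×53 mm on the z=127 plane, centred near (459,8) with its length at about 66°. I'll turn the jaws to −24° and take a second view.

Emit:
step_arm(commands=[[[0.11,-0.2,0],0.046],[[0.11,-0.2,0],0.046],[[0.11,-0.2,0],0.046],[[0.11,-0.2,0],0.046],[[0.11,-0.2,0],0.046]])

```text
time_s: 10.7
eef_pos: [436.0, -24.8, 319.3]
ee_rot: [-0.342, -0.618, -0.343, 0.619]
force: [0.3, -0.1, -0.0]
grip_width: 0.997
```

Emit:
step_arm(commands=[[[0.11,-0.2,0],0.046],[[0,0,0],0],[[0,0,0],0]])

```text
time_s: 11.0
eef_pos: [439.9, -32.3, 319.4]
ee_rot: [-0.383, -0.594, -0.383, 0.594]
force: [0.2, -0.7, 0.0]
grip_width: 1.001
```

```bash
python3 st.py
python3 - <<'E'
from m import *
c=cam('wrist');cv2.imwrite('pics/w9.png',c['image']);np.save('w9.npy',c,allow_pickle=True)
u,v=[int(x) for x in proj(c,[459,8,127])];print(u,v)
x0,y0=u-75,v-75
a=cv2.resize(c['image'][y0:y0+150,x0:x0+150],None,fx=4,fy=4,interpolation=cv2.INTER_CUBIC)
cv2.imwrite('pics/w9c.png',cv2.convertScaleAbs(a,alpha=1.6));print(x0,y0)
E
```

```text
t 11.0 pos [439.9 -32.3 319.4] jaw -24.4 toolx [-0.001  0.    -1.   ] F [ 0.2 -0.7  0. ] w 1.001 q [-0.34  0.08  1.59  0.    1.48  0.09]
256 136
181 61
```

View pics/w9c.png

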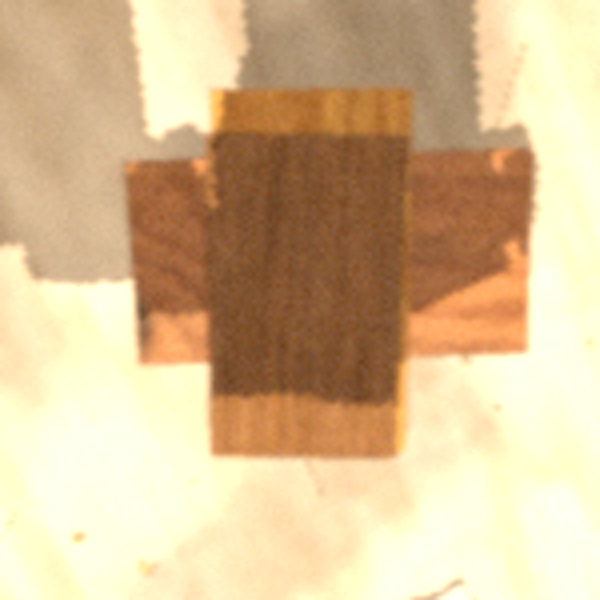

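Run:
```python
from m import *
c8=np.load('w8.npy',allow_pickle=True).item();c9=np.load('w9.npy',allow_pickle=True).item()
P8=[(230,160),(475,388),(345,535),(105,325)];P9=[(408,132),(402,458),(211,455),(212,135)]
for a,b in zip(P8,P9):
    p,e=tri(c8,(205+a[0]/4.2,55+a[1]/4.2),c9,(181+b[0]/4,61+b[1]/4));print(p.round(1),round(e,1))
for z in (127,129):
    q=[plane(c9,181+b[0]/4,61+b[1]/4,z)[:2] for b in P9]
    print(z,np.mean(q,0),[round(float(np.linalg.norm(q[i]-q[(i+1)%4])),1) for i in range(4)],[np.degrees(np.arctan2(*(q[(i+1)%4]-q[i])[::-1])).round(1) for i in range(4)])
M9=[(212,88),(412,88)]
q=[plane(c9,181+b[0]/4,61+b[1]/4,95)[:2] for b in M9];print('med',q,np.linalg.norm(q[0]-q[1]))
```

```text
[502.   37.3 139.5] 0.7
[467.2 -36.1 159.5] 2.6
[415.1 -22.4 121.7] 0.0
[456.   56.3 153. ] 0.0
127 [460.09771829   7.06638143] [90.2, 56.0, 88.6, 53.0] [np.float64(-113.9), np.float64(154.7), np.float64(64.1), np.float64(-23.5)]
129 [460.16738491   7.23666427] [89.6, 55.6, 88.0, 52.6] [np.float64(-113.9), np.float64(154.7), np.float64(64.1), np.float64(-23.5)]
med [array([458.63213573,  72.22749074]), array([512.13963537,  48.00184783])] 58.7361412757157
```

Both views agree: the small block is at about (460,7), yaw 65°, and its top face measures 90×55 mm at z ≈ 127. The corner triangulation is noisy because of the short baseline. Moving above it.

Emit:
step_arm(commands=[[[0.25,0.5,-0.5],0],[[0.25,0.5,-1],0],[[0,0,-1],0],[[0,0,-0.8],0],[[0,0,0],0]])

```text
time_s: 11.55
eef_pos: [457.8, 8.4, 184.6]
ee_rot: [-0.382, -0.592, -0.386, 0.596]
force: [0.3, 0.3, 0.2]
grip_width: 0.999
```

Emit:
step_arm(commands=[[[0,0,0],0]])

```text
time_s: 11.65
eef_pos: [460.1, 7.6, 188.8]
ee_rot: [0.384, 0.594, 0.384, -0.594]
force: [0.3, -0.1, 0.2]
grip_width: 1.004
```

```bash
python3 st.py
python3 - <<'E'
from m import *
c=cam('wrist');cv2.imwrite('pics/w10.png',c['image']);np.save('w10.npy',c,allow_pickle=True)
print(proj(c,[459.8,7.4,127]))
E
```

```text
t 11.65 pos [460.1   7.6 188.8] jaw -24.2 toolx [ 0.001 -0.    -1.   ] F [ 0.3 -0.1  0.2] w 1.004 q [-0.24  0.22  1.76  0.    1.15  0.18]
(np.float64(255.2301011312853), np.float64(215.00821618582947))
```

View pics/w10.png

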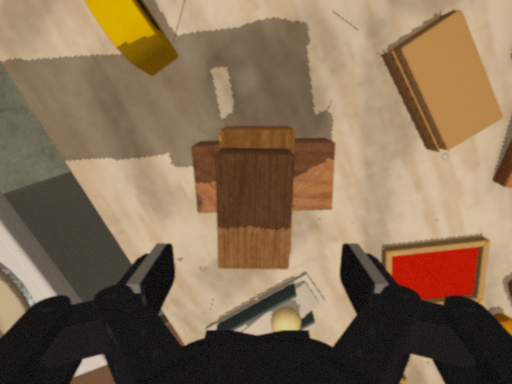

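The block is centred between the jaws (columns 218–293). Descending to TCP z 118 and gripping.

Emit:
step_arm(commands=[[[0,0,-0.7],0],[[0,0,-0.7],0],[[0,0,-0.37],0],[[0,0,0],0],[[0,0,0],0]])

```text
time_s: 12.2
eef_pos: [460.7, 7.2, 118.7]
ee_rot: [0.385, 0.594, 0.383, -0.593]
force: [0.1, -0.2, 0.4]
grip_width: 1.0
```

Emit:
step_arm(commands=[[[0,0,0],0],[[0,0,0],0],[[0,0,0],0],[[0,0,0],0],[[0,0,0],0]], gripper=1, force=35)

```text
time_s: 12.7
eef_pos: [460.2, 7.3, 118.1]
ee_rot: [0.385, 0.594, 0.384, -0.593]
force: [-1.6, -0.1, 7.5]
grip_width: 0.636
```

Emit:
step_arm(commands=[[[0,0,0],0],[[0,0,0],0],[[0,0,0],0]])

```text
time_s: 13.0
eef_pos: [460.2, 7.3, 118.1]
ee_rot: [0.385, 0.594, 0.384, -0.593]
force: [-1.3, -0.3, 5.6]
grip_width: 0.635
```

Emit:
step_arm(commands=[[[0,0,0.2],0],[[0,0,0.3],0],[[0,0,0.5],0],[[0,0,0.5],0],[[0,0,0.5],0]])

```text
time_s: 13.5
eef_pos: [459.6, 7.4, 198.4]
ee_rot: [0.384, 0.594, 0.384, -0.594]
force: [0.5, 0.5, -1.2]
grip_width: 0.634
```

```bash
python3 st.py
python3 - <<'E'
from m import *
c=cam('wrist');cv2.imwrite('pics/w11.png',c['image']);np.save('w11.npy',c,allow_pickle=True)
E
```

```text
t 13.5 pos [459.6   7.4 198.4] jaw -24.2 toolx [ 0. -0. -1.] F [ 0.5  0.5 -1.2] w 0.634 q [-0.24  0.21  1.75 -0.    1.18  0.18]
```

View pics/w11.png

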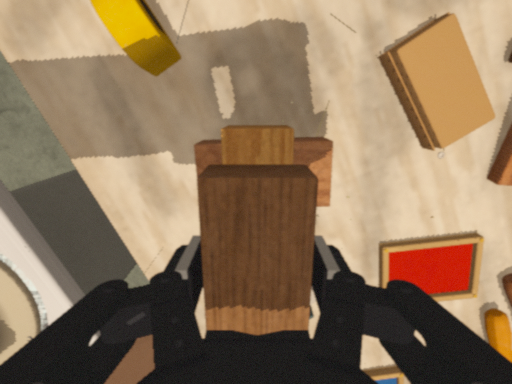

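Lifted cleanly. Moving to the red tray with a turn of −82.8°, so the jaws end at −107°.

Emit:
step_arm(commands=[[[0.38,-0.52,0],-0.046],[[0.38,-0.52,0],-0.046],[[0.38,-0.52,0],-0.046],[[0.38,-0.52,0],-0.046],[[0.38,-0.52,0],-0.046]])

```text
time_s: 14.05
eef_pos: [536.1, -97.4, 196.9]
ee_rot: [-0.147, -0.692, -0.148, 0.692]
force: [0.4, 0.3, -1.2]
grip_width: 0.626
```

Emit:
step_arm(commands=[[[0.38,-0.52,0],-0.046],[[0.38,-0.52,0],-0.046],[[0.38,-0.52,0],-0.046],[[0.38,-0.52,-0.2],-0.046],[[0.38,-0.52,-0.6],-0.046]])

```text
time_s: 14.55
eef_pos: [613.1, -201.9, 166.6]
ee_rot: [-0.106, 0.701, -0.107, -0.698]
force: [-0.1, 0.5, -0.1]
grip_width: 0.632
```

Emit:
step_arm(commands=[[[0,0,-0.8],0],[[0,0,-0.6],0],[[0,0,0],0],[[0,0,0],0]])

```text
time_s: 14.95
eef_pos: [611.9, -200.7, 109.7]
ee_rot: [-0.104, 0.7, -0.104, -0.699]
force: [-0.1, -0.2, 0.5]
grip_width: 0.633
```

```bash
python3 st.py
python3 - <<'E'
from m import *
c=cam('wrist');cv2.imwrite('pics/w12.png',c['image']);np.save('w12.npy',c,allow_pickle=True)
E
```

```text
t 14.95 pos [ 611.9 -200.7  109.7] jaw -107.0 toolx [ 0. -0. -1.] F [-0.1 -0.2  0.5] w 0.633 q [-0.5   0.69  1.27  0.    1.18  1.37]
```

View pics/w12.png

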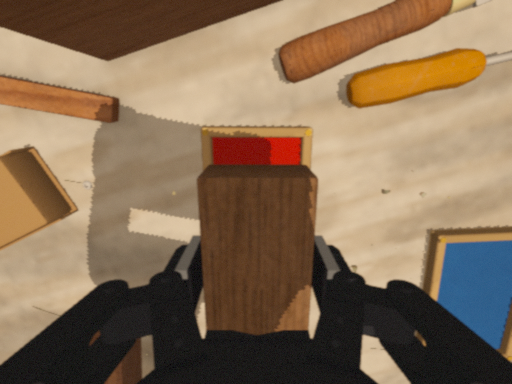

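Run:
```python
from m import *
c=np.load('w12.npy',allow_pickle=True).item()
a=plane(c,201,127.5,14);b=plane(c,312,127.5,14);i1=plane(c,213,137,6);i2=plane(c,301,137,6)
print(a,b,np.linalg.norm(a-b)); m=(a+b)/2; d=np.array([np.cos(np.radians(-16.9)),np.sin(np.radians(-16.9))])
print('yaw',np.degrees(np.arctan2(*(b-a)[:2][::-1])),'centre',m[:2]-62*d,'block ctr tcp', 611.9,-200.7)
```

```text
[ 682.90703261 -176.46692873   14.        ] [ 657.57126108 -259.68479244   14.        ] 86.98916116137154
yaw -106.93292931247075 centre [ 610.91670463 -200.05232459] block ctr tcp 611.9 -200.7
```

Alignment is within about 1 mm. Lowering onto the red floor, with contact expected at TCP z ≈ 29.

Emit:
step_arm(commands=[[[0,0,-0.6],0],[[0,0,-0.6],0],[[0,0,-0.4],0],[[0,0,-0.25],0],[[0,0,0],0]])

```text
time_s: 15.5
eef_pos: [611.6, -200.5, 34.5]
ee_rot: [0.104, -0.699, 0.104, 0.7]
force: [-0.6, 1.0, 0.1]
grip_width: 0.633
```

Emit:
step_arm(commands=[[[0,0,-0.06],0],[[0,0,-0.06],0],[[0,0,0],0],[[0,0,0],0]])

```text
time_s: 15.9
eef_pos: [611.9, -200.7, 30.5]
ee_rot: [-0.104, 0.7, -0.104, -0.699]
force: [-0.7, 0.2, -1.6]
grip_width: 0.635
```

Emit:
step_arm(commands=[[[0,0,-0.05],0],[[0,0,0],0],[[0,0,0],0]])

```text
time_s: 16.2
eef_pos: [612.1, -200.8, 29.2]
ee_rot: [-0.104, 0.7, -0.105, -0.699]
force: [-2.6, 0.7, 5.7]
grip_width: 0.634
```

Emit:
step_arm(commands=[[[0,0,-0.03],0],[[0,0,0],0],[[0,0,0],0]])

```text
time_s: 16.5
eef_pos: [612.1, -200.8, 29.1]
ee_rot: [-0.104, 0.7, -0.105, -0.699]
force: [-5.4, 2.8, 14.6]
grip_width: 0.635
```

Contact at 29. Releasing and retreating.

Emit:
step_arm(commands=[[[0,0,0],0],[[0,0,0],0],[[0,0,0],0],[[0,0,0],0],[[0,0,0],0]], gripper=-1)

```text
time_s: 17.0
eef_pos: [611.7, -200.6, 26.8]
ee_rot: [0.104, -0.699, 0.104, 0.699]
force: [-0.5, -0.2, 0.2]
grip_width: 1.002
```

Emit:
step_arm(commands=[[[0,0,0.3],0],[[0,0,0.6],0],[[0,0,1],0],[[-0.3,0.3,1],0],[[-0.5,0.5,1],0]])

```text
time_s: 17.5
eef_pos: [579.6, -168.9, 185.2]
ee_rot: [-0.105, 0.7, -0.105, -0.699]
force: [1.0, -0.2, 1.1]
grip_width: 1.001
```

Emit:
step_arm(commands=[[[-0.5,0.5,0.8],0.046],[[-0.5,0.7,0.5],0.046],[[0,0,0],0],[[0,0,0],0]])

```text
time_s: 17.9
eef_pos: [539.7, -120.4, 236.1]
ee_rot: [-0.002, 0.708, -0.003, -0.706]
force: [1.4, -0.4, -0.4]
grip_width: 0.999
```

```bash
python3 st.py
python3 - <<'E'
from m import *
c=cam('wrist');cv2.imwrite('pics/w13.png',c['image']);np.save('w13.npy',c,allow_pickle=True)
E
```

```text
t 17.9 pos [ 539.7 -120.4  236.1] jaw -90.4 toolx [ 0.002 -0.001 -1.   ] F [ 1.4 -0.4 -0.4] w 0.999 q [-0.43  0.38  1.42 -0.    1.34  1.15]
```

View pics/w13.png

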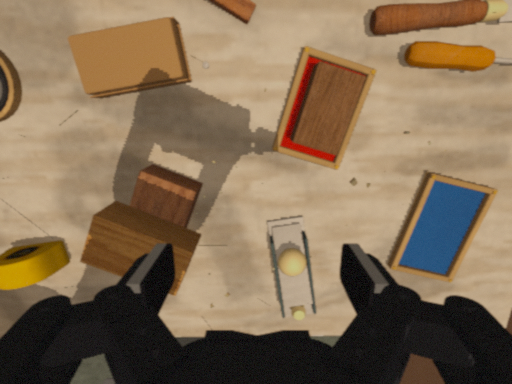

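The small block is in the red tray at wrist (330,110), rim visible all round. Now viewing the medium block.

Emit:
step_arm(commands=[[[-0.3,0.28,0.3],0.046],[[-0.3,0.28,0.3],0.046],[[-0.3,0.28,0.3],0.046],[[-0.3,0.28,0.3],0.046],[[-0.3,0.28,0.3],0.046]])

```text
time_s: 18.45
eef_pos: [479.5, -64.9, 294.5]
ee_rot: [-0.248, -0.661, -0.249, 0.662]
force: [0.5, 0.1, -0.4]
grip_width: 1.0
```

Emit:
step_arm(commands=[[[-0.3,0.28,0.2],0.046],[[-0.3,0.28,0],0.046],[[-0.3,0.28,0],0.044],[[0,0,0],0],[[0,0,0],0]])

```text
time_s: 18.95
eef_pos: [444.2, -31.6, 302.6]
ee_rot: [-0.381, -0.595, -0.381, 0.596]
force: [0.6, 0.2, -0.5]
grip_width: 1.001
```

```bash
python3 st.py
python3 - <<'E'
from m import *
c=np.load('w13.npy',allow_pickle=True).item()
cv2.imwrite('pics/w13c.png',cv2.convertScaleAbs(cv2.resize(c['image'][35:185,255:405],None,fx=4,fy=4,interpolation=cv2.INTER_CUBIC),alpha=1.4))
c=cam('wrist');np.save('w14.npy',c,allow_pickle=True)
u,v=[int(x) for x in proj(c,[462,9,95])];print(u,v)
x0,y0=u-75,v-75
cv2.imwrite('pics/w14c.png',cv2.convertScaleAbs(cv2.resize(c['image'][y0:y0+150,x0:x0+150],None,fx=4,fy=4,interpolation=cv2.INTER_CUBIC),alpha=1.5));print(x0,y0)
E
```

```text
t 18.95 pos [444.2 -31.6 302.6] jaw -24.8 toolx [-0.001  0.    -1.   ] F [ 0.6  0.2 -0.5] w 1.001 q [-0.34  0.09  1.61 -0.    1.44  0.1 ]
255 135
180 60
```

View pics/w13c.png

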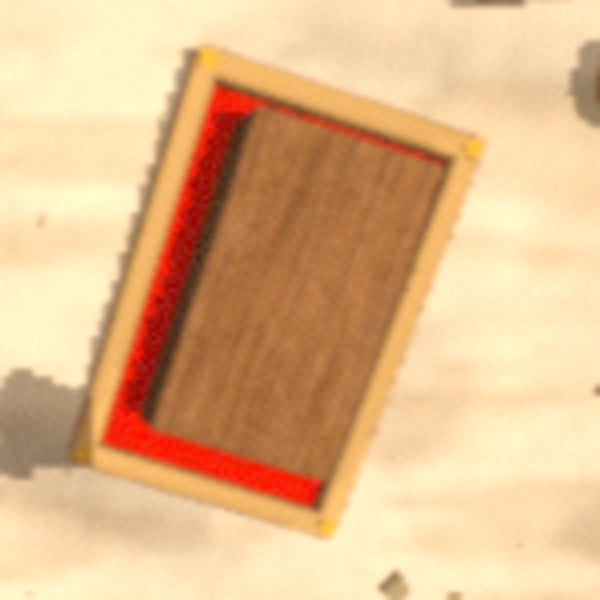

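View pics/w14c.png

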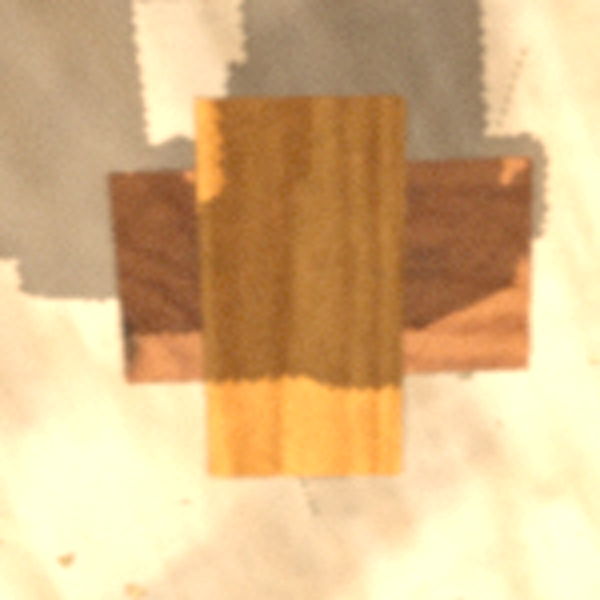

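```bash
cat > q.py <<'E'
from m import *
def quad(c,P,x0,y0,f,z):
    q=np.array([plane(c,x0+u/f,y0+v/f,z)[:2] for u,v in P])
    L=[round(float(np.linalg.norm(q[i]-q[(i+1)%4])),1) for i in range(4)]
    A=[float(np.degrees(np.arctan2(*(q[(i+1)%4]-q[i])[::-1])).round(1)) for i in range(4)]
    print(z,'c',q.mean(0).round(1),L,A)
E
python3 - <<'E'
from q import *
c=np.load('w13.npy',allow_pickle=True).item()
quad(c,[(258,105),(448,160),(322,480),(150,420)],255,35,4,38)
quad(c,[(215,85),(450,160),(323,508),(103,440)],255,35,4,6)
c=np.load('w14.npy',allow_pickle=True).item()
for z in(95,98):quad(c,[(196,97),(407,97),(403,475),(208,475)],180,60,4,z)
quad(c,[(110,175),(532,157),(528,368),(127,382)],180,60,4,45)
E
```

```text
38 c [ 613.7 -201.1] [54.0, 90.8, 53.8, 86.8] [-105.0, 162.2, 70.8, -17.7]
6 c [ 611.2 -202.4] [73.6, 108.2, 74.8, 106.9] [-106.4, 163.9, 72.7, -16.8]
95 c [463.1  10.2] [59.1, 108.8, 60.1, 108.8] [-24.7, -113.9, 155.3, 65.6]
98 c [463.3  10.4] [58.6, 107.9, 59.5, 107.8] [-24.7, -113.9, 155.3, 65.6]
45 c [470.4  10.1] [138.0, 68.8, 138.1, 68.0] [-22.4, -112.6, 157.3, 67.3]
```

The small block's centre is about 3 mm from the red tray's centre. The medium block is at (463,10), yaw 65.5, and its face size fits z 95. Going down to grasp it.

Emit:
step_arm(commands=[[[0.24,0.5,-0.5],0],[[0.23,0.54,-1],0],[[0,0,-1],0],[[0,0,-1],0],[[0,0,0],0]])

```text
time_s: 19.5
eef_pos: [460.6, 10.7, 158.7]
ee_rot: [-0.379, -0.593, -0.384, 0.598]
force: [1.3, 0.0, 0.5]
grip_width: 1.004
```

Emit:
step_arm(commands=[[[0,0,0],0]])

```text
time_s: 19.6
eef_pos: [463.2, 10.1, 163.7]
ee_rot: [-0.382, -0.595, -0.382, 0.595]
force: [1.0, -0.6, -0.0]
grip_width: 0.997
```

```bash
python3 st.py
python3 - <<'E'
from m import *
c=cam('wrist');cv2.imwrite('pics/w15.png',c['image']);np.save('w15.npy',c,allow_pickle=True)
E
```

```text
t 19.6 pos [463.2  10.1 163.7] jaw -24.6 toolx [-0.  0. -1.] F [ 1.  -0.6 -0. ] w 0.997 q [-0.23  0.26  1.79 -0.    1.09  0.2 ]
```

View pics/w15.png

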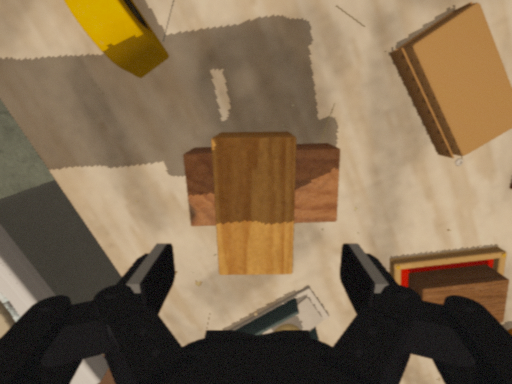

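Centred between the jaws (columns 213–297). Descending 89 mm to TCP z 75 and gripping.

Emit:
step_arm(commands=[[[0,0,-0.8],0],[[0,0,-0.8],0],[[0,0,-0.6],0],[[0,0,0],0],[[0,0,0],0]])

```text
time_s: 20.15
eef_pos: [463.8, 10.2, 76.8]
ee_rot: [0.383, 0.596, 0.381, -0.594]
force: [0.3, -0.2, 0.9]
grip_width: 1.002
```

Emit:
step_arm(commands=[[[0,0,0],0],[[0,0,0],0],[[0,0,0],0],[[0,0,0],0],[[0,0,0],0]], gripper=1, force=45)

```text
time_s: 20.65
eef_pos: [463.4, 10.4, 76.6]
ee_rot: [0.383, 0.596, 0.382, -0.594]
force: [-1.6, 0.5, 8.5]
grip_width: 0.693
```

Emit:
step_arm(commands=[[[0,0,0],0],[[0,0,0],0],[[0,0,0],0]])

```text
time_s: 20.95
eef_pos: [463.4, 10.4, 76.6]
ee_rot: [0.383, 0.595, 0.382, -0.594]
force: [-1.6, -0.6, 8.6]
grip_width: 0.692
```

Emit:
step_arm(commands=[[[0,0,0.2],0],[[0,0,0.3],0],[[0,0,0.5],0],[[0,0,0.6],0],[[0,0,0.6],0]])

```text
time_s: 21.45
eef_pos: [462.3, 10.7, 164.5]
ee_rot: [0.382, 0.595, 0.382, -0.595]
force: [-0.2, -1.0, -1.8]
grip_width: 0.694
```

```bash
python3 st.py
python3 - <<'E'
from m import *
c=cam('wrist');cv2.imwrite('pics/w16.png',c['image']);np.save('w16.npy',c,allow_pickle=True)
E
```

```text
t 21.45 pos [462.3  10.7 164.5] jaw -24.5 toolx [ 0. -0. -1.] F [-0.2 -1.  -1.8] w 0.694 q [-0.23  0.26  1.79 -0.    1.09  0.2 ]
```

View pics/w16.png

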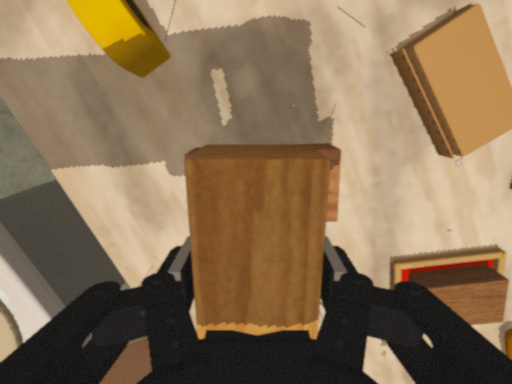

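Lifted cleanly. Moving to the blue tray with a turn of −79.5°.

Emit:
step_arm(commands=[[[0,-0.5,0.3],-0.044],[[0,-0.8,0.2],-0.044],[[0,-1,0],-0.044],[[-0.02,-1,0],-0.044],[[-0.02,-1,0],-0.044]])

```text
time_s: 22.0
eef_pos: [460.6, -162.8, 183.3]
ee_rot: [0.156, 0.69, 0.156, -0.689]
force: [0.0, 1.4, -1.7]
grip_width: 0.696
```

Emit:
step_arm(commands=[[[-0.02,-1,0],-0.044],[[-0.04,-1,0],-0.044],[[-0.04,-1,0],-0.044],[[-0.04,-1,0],-0.044],[[-0.04,-0.8,0],-0.046]])

```text
time_s: 22.5
eef_pos: [453.2, -355.4, 183.0]
ee_rot: [-0.089, 0.701, -0.089, -0.701]
force: [0.8, 0.7, -1.4]
grip_width: 0.695
```

Emit:
step_arm(commands=[[[0,-0.5,-0.5],0],[[0,-0.05,-0.7],0],[[0,0,-0.5],0],[[0,0,0],0],[[0,0,0],0]])

```text
time_s: 23.0
eef_pos: [453.9, -375.5, 115.7]
ee_rot: [-0.087, 0.702, -0.087, -0.702]
force: [0.5, 0.5, -1.5]
grip_width: 0.698
```

```bash
python3 st.py
python3 - <<'E'
from m import *
c=cam('wrist');cv2.imwrite('pics/w17.png',c['image']);np.save('w17.npy',c,allow_pickle=True)
E
```

```text
t 23.0 pos [ 453.9 -375.5  115.7] jaw -104.1 toolx [ 0. -0. -1.] F [ 0.5  0.5 -1.5] w 0.698 q [-0.89  0.57  1.45 -0.    1.11  0.93]
```

View pics/w17.png

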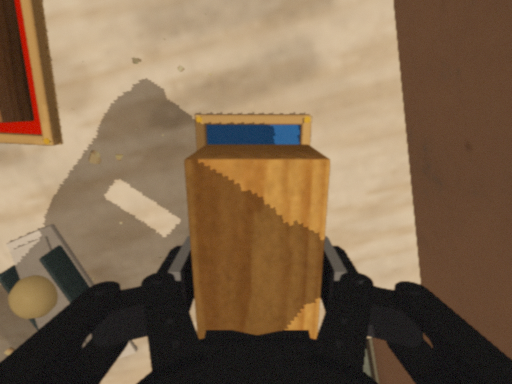

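Run:
```python
from m import *
c=np.load('w17.npy',allow_pickle=True).item()
a=plane(c,195.5,115,14);b=plane(c,311.5,114.5,14)
m=(a+b)/2; d=np.array([np.cos(np.radians(-14)),np.sin(np.radians(-14))])
print(np.linalg.norm(a-b),'yaw',np.degrees(np.arctan2(*(b-a)[:2][::-1])),'centre',m[:2]-72*d)
# block: far end at top-edge corners z=TCP-31.6+50
zt=115.7-31.6+50
a=plane(c,187,159,zt);b=plane(c,328,159,zt);m=(a+b)/2;print(np.linalg.norm(a-b),m[:2]-55*d)
```

```text
92.12070279850552 yaw -103.81245170034406 centre [ 452.90456997 -372.58575298]
56.82014103619017 [ 454.18748083 -375.84812189]
```

The tray's centre looks about 1.5–3 mm toward +y of the block. I'll nudge by 2 mm while lowering.

Emit:
step_arm(commands=[[[-0.02,0.05,-0.6],0],[[0,0,-0.6],0],[[0,0,-0.4],0],[[0,0,-0.2],0],[[0,0,0],0]])

```text
time_s: 23.55
eef_pos: [453.1, -373.4, 43.2]
ee_rot: [-0.087, 0.702, -0.087, -0.702]
force: [-0.7, -0.0, -1.7]
grip_width: 0.694
```

Emit:
step_arm(commands=[[[0,0,-0.06],0],[[0,0,-0.04],0],[[0,0,0],0],[[0,0,0],0]])

```text
time_s: 23.95
eef_pos: [453.0, -373.5, 39.3]
ee_rot: [-0.087, 0.702, -0.087, -0.702]
force: [0.4, 0.0, -1.7]
grip_width: 0.694
```

Emit:
step_arm(commands=[[[0,0,-0.05],0],[[0,0,0],0],[[0,0,0],0]])

```text
time_s: 24.25
eef_pos: [453.1, -373.6, 37.7]
ee_rot: [-0.086, 0.702, -0.087, -0.702]
force: [-2.3, 2.0, 5.8]
grip_width: 0.693
```

Emit:
step_arm(commands=[[[0,0,-0.03],0],[[0,0,0],0],[[0,0,0],0]])

```text
time_s: 24.55
eef_pos: [453.2, -373.6, 37.7]
ee_rot: [-0.086, 0.702, -0.087, -0.702]
force: [-5.5, 5.1, 16.6]
grip_width: 0.695
```

Contact at 37.7, as expected. Releasing.

Emit:
step_arm(commands=[[[0,0,0],0],[[0,0,0],0],[[0,0,0],0],[[0,0,0],0],[[0,0,0],0]], gripper=-1)

```text
time_s: 25.05
eef_pos: [452.9, -373.4, 35.6]
ee_rot: [0.087, -0.702, 0.087, 0.702]
force: [0.2, 0.2, 0.2]
grip_width: 0.995
```

Emit:
step_arm(commands=[[[0,0,0.3],0],[[0,0,0.6],0],[[0,0,1],0],[[0,0,1],0],[[0,0.5,1],0]])

```text
time_s: 25.55
eef_pos: [452.6, -354.4, 194.2]
ee_rot: [-0.087, 0.702, -0.088, -0.701]
force: [1.7, -0.2, -0.3]
grip_width: 0.999
```

Emit:
step_arm(commands=[[[-0.4,0.8,1],0.046],[[-0.4,0.8,0.5],0.046],[[0,0.5,0],0.046],[[0,0,0],0],[[0,0,0],0]])

```text
time_s: 26.05
eef_pos: [422.1, -271.8, 249.5]
ee_rot: [0.066, 0.704, 0.065, -0.704]
force: [1.2, 0.4, -0.8]
grip_width: 1.0
```

```bash
python3 st.py
python3 - <<'E'
from m import *
c=cam('wrist');cv2.imwrite('pics/w18.png',c['image']);np.save('w18.npy',c,allow_pickle=True)
E
```

```text
t 26.05 pos [ 422.1 -271.8  249.5] jaw -79.4 toolx [ 0.    -0.001 -1.   ] F [ 1.2  0.4 -0.8] w 1.0 q [-0.81  0.26  1.55 -0.    1.33  0.58]
```

View pics/w18.png

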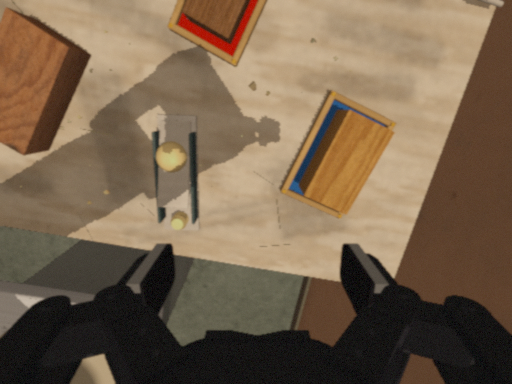

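The medium block lies in the blue tray at wrist (343,158), rim visible all round. Back to the large block with the jaws turned to −112.4°.

Emit:
step_arm(commands=[[[0,0.9,0.4],-0.046],[[0,0.95,0.4],-0.046],[[0,0.95,0],-0.046],[[0,0.95,0],-0.045],[[0,0.95,0],0]])

```text
time_s: 26.6
eef_pos: [422.1, -83.0, 280.8]
ee_rot: [0.139, -0.693, 0.139, 0.694]
force: [0.6, 0.8, -0.1]
grip_width: 1.001
```

Emit:
step_arm(commands=[[[0,0.95,0],0],[[0,0.95,0],0],[[0,0.9,0],0],[[0,0,0],0],[[0,0,0],0]])

```text
time_s: 27.1
eef_pos: [422.4, 28.2, 280.7]
ee_rot: [0.136, -0.694, 0.136, 0.694]
force: [-0.9, -1.0, 0.7]
grip_width: 0.999
```

```bash
python3 st.py
python3 - <<'E'
from m import *
c=cam('wrist');np.save('w19.npy',c,allow_pickle=True);cv2.imwrite('pics/w19.png',c['image'])
u,v=[int(x) for x in proj(c,[470,10,45])];print(u,v)
x0,y0=u-75,v-75
cv2.imwrite('pics/w19c.png',cv2.convertScaleAbs(cv2.resize(c['image'][y0:y0+150,x0:x0+150],None,fx=4,fy=4,interpolation=cv2.INTER_CUBIC),alpha=1.4));print(x0,y0)
c=np.load('w18.npy',allow_pickle=True).item()
cv2.imwrite('pics/w18c.png',cv2.convertScaleAbs(cv2.resize(c['image'][80:230,265:415],None,fx=4,fy=4,interpolation=cv2.INTER_CUBIC),alpha=1.4))
E
```

```text
t 27.1 pos [422.4  28.2 280.7] jaw -112.2 toolx [-0.001 -0.    -1.   ] F [-0.9 -1.   0.7] w 0.999 q [-0.21  0.06  1.71 -0.    1.38  1.75]
255 128
180 53
```

View pics/w18c.png

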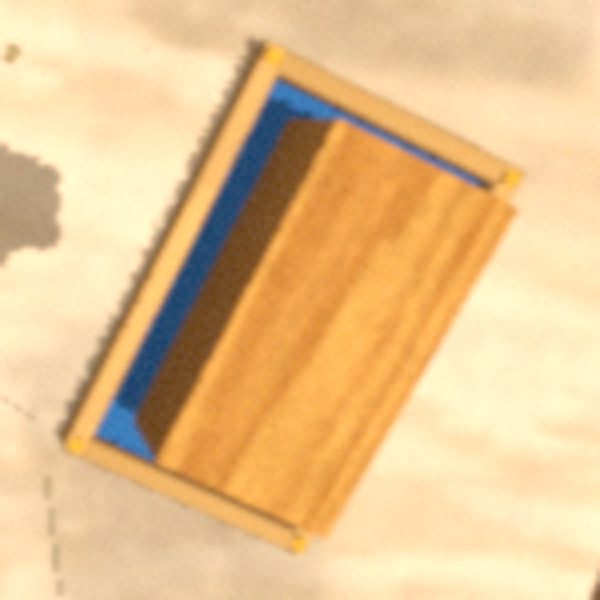

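View pics/w19c.png

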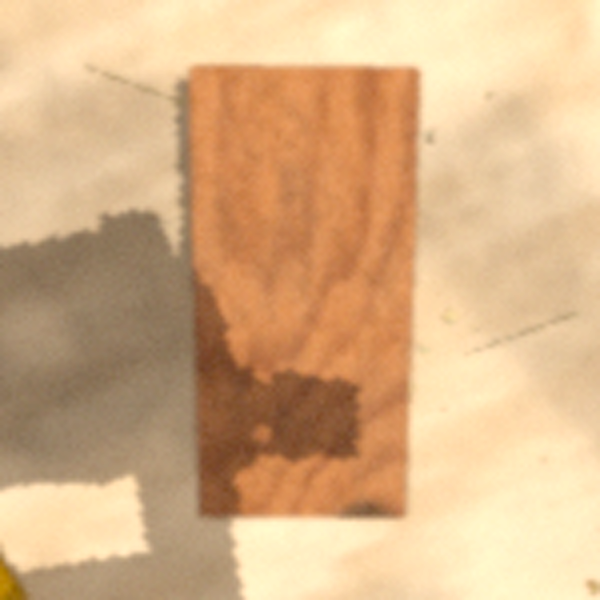

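Run:
```python
from q import *
c=np.load('w18.npy',allow_pickle=True).item()
quad(c,[(342,120),(518,210),(320,537),(157,460)],265,80,4,56)
quad(c,[(275,55),(513,175),(300,545),(78,443)],265,80,4,14)
c=np.load('w19.npy',allow_pickle=True).item()
for z in(45,42):quad(c,[(191,67),(420,68),(407,517),(198,516)],180,53,4,z)
```

```text
56 c [ 453.9 -374.1] [57.3, 108.9, 56.9, 108.2] [-104.4, 165.1, 74.9, -14.6]
14 c [ 453.9 -373.1] [85.7, 137.0, 86.4, 136.0] [-104.0, 166.2, 75.4, -14.1]
45 c [469.2  10.3] [68.5, 138.6, 70.0, 138.5] [-112.4, 157.7, 67.5, -22.9]
42 c [469.   10.4] [69.1, 139.7, 70.5, 139.7] [-112.4, 157.7, 67.5, -22.9]
```

The medium block is about 1 mm from the blue tray's centre. The large block is at (469,10), yaw −22.6, and its face size (139×69) fits z 45. Approaching.

Emit:
step_arm(commands=[[[0.59,-0.22,-0.4],0],[[0.58,-0.22,-0.8],0],[[0,0,-1],0],[[0,0,-1],0],[[0,0,-0.8],0]])

```text
time_s: 27.65
eef_pos: [468.4, 9.3, 118.6]
ee_rot: [0.137, -0.693, 0.137, 0.694]
force: [0.7, -0.1, 1.3]
grip_width: 1.001
```

Emit:
step_arm(commands=[[[0,0,0],0],[[0,0,0],0]])

```text
time_s: 27.85
eef_pos: [469.3, 9.8, 121.7]
ee_rot: [-0.137, 0.694, -0.137, -0.694]
force: [0.4, 0.6, 0.8]
grip_width: 1.003
```

```bash
python3 st.py
python3 - <<'E'
from m import *
c=cam('wrist');cv2.imwrite('pics/w20.png',c['image']);np.save('w20.npy',c,allow_pickle=True)
E
```

```text
t 27.85 pos [469.3   9.8 121.7] jaw -112.3 toolx [ 0. -0. -1.] F [0.4 0.6 0.8] w 1.003 q [-0.23  0.33  1.82 -0.    0.99  1.73]
```

View pics/w20.png

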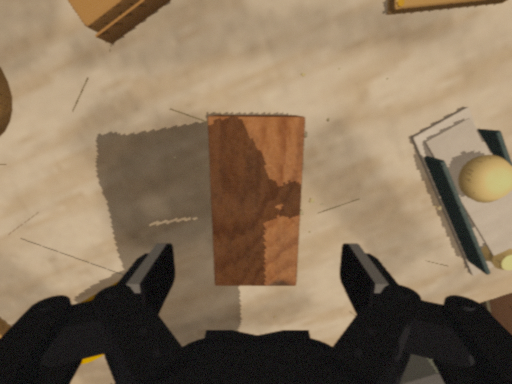

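Centred between the jaws (columns 210–302). Descending to z 30.

Emit:
step_arm(commands=[[[0,0,-0.6],0],[[0,0,-0.6],0],[[0,0,-0.6],0],[[0,0,-0.5],0],[[0,0,0],0]])

```text
time_s: 28.4
eef_pos: [468.8, 10.5, 28.8]
ee_rot: [0.136, -0.694, 0.136, 0.694]
force: [-0.1, -0.2, 0.7]
grip_width: 0.995
```

Emit:
step_arm(commands=[[[0,0,0],0],[[0,0,0],0],[[0,0,0],0],[[0,0,0],0],[[0,0,0],0]], gripper=1, force=60)

```text
time_s: 28.9
eef_pos: [470.1, 10.4, 31.1]
ee_rot: [-0.136, 0.695, -0.136, -0.693]
force: [-1.0, 0.2, 6.3]
grip_width: 0.801
```

Emit:
step_arm(commands=[[[0,0,0],0],[[0,0,0],0],[[0,0,0],0]])

```text
time_s: 29.2
eef_pos: [470.1, 10.5, 31.1]
ee_rot: [-0.136, 0.695, -0.136, -0.692]
force: [-1.3, -0.9, 6.7]
grip_width: 0.804
```

Emit:
step_arm(commands=[[[0,0,0.2],0],[[0,0,0.3],0],[[0,0,0.5],0],[[0,0,0.6],0],[[0,0,0.6],0]])

```text
time_s: 29.7
eef_pos: [468.8, 10.9, 119.1]
ee_rot: [-0.136, 0.694, -0.136, -0.694]
force: [-0.0, 0.8, -2.9]
grip_width: 0.802
```

```bash
python3 st.py
python3 - <<'E'
from m import *
c=cam('wrist');cv2.imwrite('pics/w21.png',c['image']);np.save('w21.npy',c,allow_pickle=True)
E
```

```text
t 29.7 pos [468.8  10.9 119.1] jaw -112.2 toolx [ 0.001 -0.    -1.   ] F [-0.   0.8 -2.9] w 0.802 q [-0.23  0.34  1.82  0.    0.98  1.73]
```

View pics/w21.png

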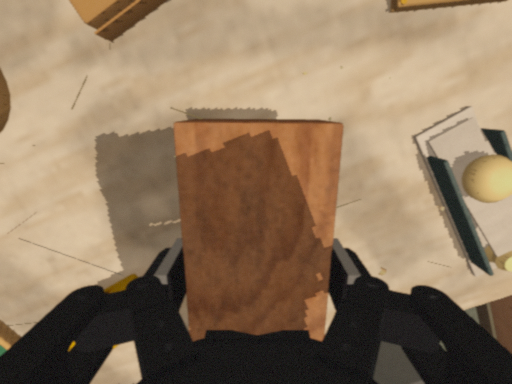

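Lifted. I'll raise it further, well above the tape measure, and go to the green tray with a turn of +37.5°.

Emit:
step_arm(commands=[[[0,0.2,0.8],0],[[0,0.6,0.7],0.042],[[0,0.9,0.2],0.042],[[0,0.9,0],0.042],[[0,0.9,0],0.042]])

```text
time_s: 30.25
eef_pos: [468.6, 152.2, 186.0]
ee_rot: [0.051, 0.706, 0.051, -0.705]
force: [0.7, -0.2, -2.9]
grip_width: 0.801
```

Emit:
step_arm(commands=[[[0,1,0],0.04],[[0,1,0],0],[[0,1,0],0],[[0,1,0],0],[[0.1,0.9,0],0]])

```text
time_s: 30.75
eef_pos: [472.0, 348.8, 185.5]
ee_rot: [0.094, 0.701, 0.094, -0.701]
force: [0.8, -0.6, -3.8]
grip_width: 0.802
```

Emit:
step_arm(commands=[[[0,0.6,-0.4],0],[[0,0.2,-0.7],0],[[0,0,-0.6],0],[[0,0,0],0],[[0,0,0],0]])

```text
time_s: 31.25
eef_pos: [473.0, 378.8, 118.0]
ee_rot: [0.094, 0.701, 0.094, -0.701]
force: [-0.7, 0.2, -2.9]
grip_width: 0.802
```

```bash
python3 st.py
python3 - <<'E'
from m import *
c=cam('wrist');cv2.imwrite('pics/w22.png',c['image']);np.save('w22.npy',c,allow_pickle=True)
E
```

```text
t 31.25 pos [473.  378.8 118. ] jaw -74.8 toolx [ 0.  0. -1.] F [-0.7  0.2 -2.9] w 0.802 q [ 0.48  0.6   1.4  -0.    1.14  1.79]
```

View pics/w22.png

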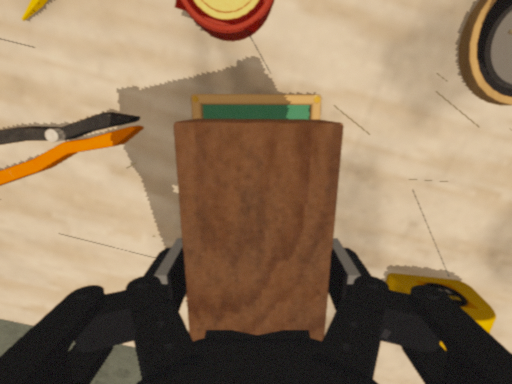

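Run:
```python
from m import *
c=np.load('w22.npy',allow_pickle=True).item()
a=plane(c,192,95,14);b=plane(c,321,95.5,14)
m=(a+b)/2; d=np.array([np.cos(np.radians(15.3)),np.sin(np.radians(15.3))])
print(np.linalg.norm(a-b),'yaw',np.degrees(np.arctan2(*(b-a)[:2][::-1])),'centre',m[:2]-87*d)
zt=118-31+45
a=plane(c,175,123,zt);b=plane(c,342,124,zt);m=(a+b)/2;print(np.linalg.norm(a-b),m[:2]-70*d)
```

```text
101.49876376360368 yaw -74.93279205842728 centre [471.09997781 378.01688557]
67.44155656310761 [472.31713369 377.40284115]
```

Alignment is within about 1.5 mm. Lowering, with contact expected at TCP z ≈ 37.

Emit:
step_arm(commands=[[[-0.02,0,-0.6],0],[[0,0,-0.6],0],[[0,0,-0.4],0],[[0,0,-0.25],0],[[0,0,0],0]])

```text
time_s: 31.8
eef_pos: [472.1, 378.7, 43.2]
ee_rot: [-0.094, -0.701, -0.094, 0.701]
force: [0.1, -0.9, -2.1]
grip_width: 0.806
```

Emit:
step_arm(commands=[[[0,0,-0.06],0],[[0,0,-0.04],0],[[0,0,0],0],[[0,0,0],0]])

```text
time_s: 32.2
eef_pos: [472.2, 379.0, 39.5]
ee_rot: [0.094, 0.701, 0.094, -0.701]
force: [-0.9, 0.5, -2.9]
grip_width: 0.803
```

Emit:
step_arm(commands=[[[0,0,-0.05],0],[[0,0,0],0],[[0,0,0],0]])

```text
time_s: 32.5
eef_pos: [472.2, 379.0, 37.2]
ee_rot: [0.094, 0.701, 0.094, -0.701]
force: [0.5, 0.2, -0.9]
grip_width: 0.808
```

Emit:
step_arm(commands=[[[0,0,-0.03],0],[[0,0,0],0],[[0,0,0],0]])

```text
time_s: 32.8
eef_pos: [472.3, 379.0, 37.2]
ee_rot: [0.094, 0.701, 0.094, -0.701]
force: [-3.2, -1.8, 9.9]
grip_width: 0.802
```

Contact at 37.2. Releasing and backing off.

Emit:
step_arm(commands=[[[0,0,0],0],[[0,0,0],0],[[0,0,0],0],[[0,0,0],0],[[0,0,0],0]], gripper=-1)

```text
time_s: 33.3
eef_pos: [472.0, 378.8, 35.7]
ee_rot: [-0.094, -0.701, -0.094, 0.701]
force: [-0.5, -0.1, -0.2]
grip_width: 1.001
```

Emit:
step_arm(commands=[[[0,0,0.3],0],[[0,0,0.6],0],[[0,0,1],0],[[0,0,1],0],[[0,-0.5,1],0]])

```text
time_s: 33.8
eef_pos: [471.6, 359.8, 194.3]
ee_rot: [0.094, 0.701, 0.095, -0.7]
force: [0.4, 0.5, -0.8]
grip_width: 0.999
```

Emit:
step_arm(commands=[[[-0.4,-0.8,1],0],[[-0.4,-0.8,1],0],[[-0.4,-0.5,0.8],0],[[0,0,0],0],[[0,0,0],0]])

```text
time_s: 34.3
eef_pos: [426.1, 279.1, 299.4]
ee_rot: [0.093, 0.702, 0.094, -0.7]
force: [0.5, 0.5, -0.3]
grip_width: 0.998
```

```bash
python3 st.py
python3 - <<'E'
from m import *
c=cam('wrist');cv2.imwrite('pics/w23.png',c['image']);np.save('w23.npy',c,allow_pickle=True)
t=cam('top');cv2.imwrite('pics/top23.png',cv2.resize(t['image'][150:270,130:380],None,fx=3.2,fy=3.2,interpolation=cv2.INTER_CUBIC))
t0=np.load('top0.npy',allow_pickle=True).item()
for n,im in(('0',t0['image']),('1',t['image'])):
    h=cv2.cvtColor(im,cv2.COLOR_BGR2HSV);m=(h[...,0]>15)&(h[...,0]<32)&(h[...,1]>180)&(h[...,2]>120)
    print(n,[ctr(b) for b in blobs(m,(190,225,230,260),20)])
E
```

```text
t 34.3 pos [426.1 279.1 299.4] jaw -74.8 toolx [ 0.002  0.001 -1.   ] F [ 0.5  0.5 -0.3] w 0.998 q [0.35 0.24 1.44 0.   1.46 1.65]
0 [(208.63099219620958, 241.27759197324414)]
1 [(208.70054644808744, 241.24262295081968)]
```

View pics/w23.png

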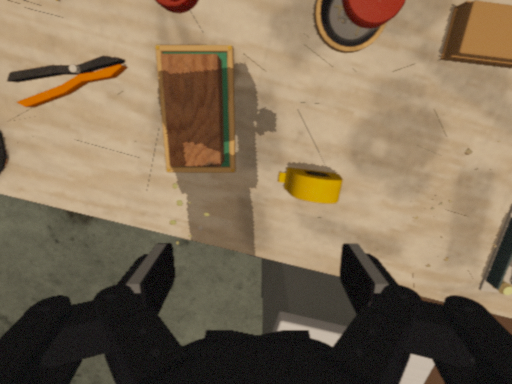

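View pics/top23.png

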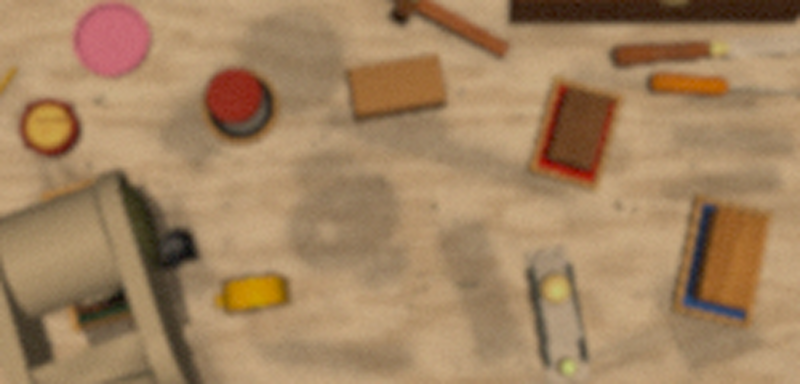

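Run:
```python
from q import *
c=np.load('w23.npy',allow_pickle=True).item()
cv2.imwrite('pics/w23c.png',cv2.convertScaleAbs(cv2.resize(c['image'][35:185,125:275],None,fx=4,fy=4,interpolation=cv2.INTER_CUBIC),alpha=1.5))
```

```text
(no output)
```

View pics/w23c.png

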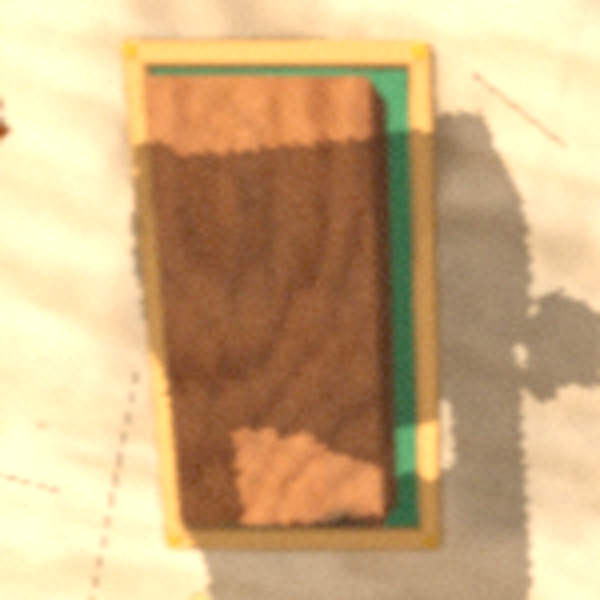

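Run:
```python
from q import *
c=np.load('w23.npy',allow_pickle=True).item()
quad(c,[(143,74),(372,78),(385,518),(182,523)],125,35,4,51)
quad(c,[(127,42),(430,42),(438,547),(172,547)],125,35,4,14)
print(ticket.finish_job())
```

```text
51 c [472.6 377. ] [69.8, 136.0, 69.2, 138.8] [-75.7, -165.1, 106.7, 15.1]
14 c [472.2 377.3] [100.7, 171.1, 100.0, 171.1] [-74.7, -165.2, 105.3, 15.1]
the job is handed in; nothing more can be done
None
```

I took the pile apart from the top down and set the jar in the round holder, then the small, medium and large blocks in the red, blue and green trays. Each was lowered until it touched the floor, then let go. I handed the job in at about 34 s of the 138 s allowed; no verdict is reported.

**Last checks** (limit 14 mm from the pocket's centre):

| Thing | Measured distance from centre |
|---|---|
| Jar | about 2–3 mm, standing upright |
| Small block | about 3 mm |
| Medium block | about 1 mm |
| Large block | under 1 mm |

- **Seating:** each thing touched down at the tool height expected for its floor, and each block's top face matched its known size.
- **Bystanders:** the tape measure's mask moved 0.1 px between the first and last top views. I only compared the sanding block by eye, and it looked unmoved.
- **Gripper:** it was open and clear of everything at hand-in, with no force on it.

**What disagreed:**
- The small block lay parallel to the medium block, not crosswise as the text says.
- My corner triangulation of the small block's height was too noisy to use. For the block heights I relied on face size at the expected height and on the contact heights, not on two-view triangulation.
- One triangulation of the green tray was off by about 20 mm in height because of a ragged mask. I used the other views for it.

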